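# Hang the lift-off door of the sample locker and shut it

## Robot

A 6-joint arm with a two-finger parallel gripper is mounted at the origin on a cart in front of the work surface, level with it; the furniture and walls round the work are solid. World frame = base frame: x ahead of the robot, y to its left, z up, the work surface at z = 0. Lengths are in m, angles in rad, forces in N, time in s.
With the tool pointing down it reaches from about 0.35 to 1 m from the base axis. Payload 7.1 kg.
Tool frame: the origin (TCP) lies between the finger pads; the fingertips stand 11 mm ahead of it and the grasp point (between the pads) lies 8 mm behind it; x points along the fingers, y is the direction in which the jaws open and shut, and the axes are right-handed (so a half turn about x gives the same grasp; the last joint's range is limited). The gripper opens to 85 mm and grips with 20 to 120 N. Pads are 22 mm wide; open, the fingers measure 114 mm over their backs; the gripper's body (76 mm by 85 mm) begins 54 mm behind the grasp point. The pads swing forward as they close: fully open they stand 13 mm farther back than shut.
Start: joints at [1.183, 0.423, 1.63, -0, 1.089, -0.019], TCP at [0.225, 0.583, 0.242] pointing down, gripper open.
Joint ranges: [-3, 3], [-0.9, 2.11], [0.09, 2.58], [-1.31, 4.45], [0.11, 2.69], [-2.54, 2.54]. Speed limits (rad/s): [2.39, 2.39, 3.01, 3.14, 3.14, 3.14].

## Interface

Orientations are given as [roll, pitch, yaw] about the fixed x, y, z axes, in that order (R = Rz(yaw) Ry(pitch) Rx(roll)).
In Python, from rig import observe, eyes, workorder gives the robot as it stands.
- The arm moves only by the tool play_rows, never from a script. Its argument "plan" is a list of rows, each an object with "translation": the shift along the tool's x, y, z in cm, a list of three; "roll": the turn about the tool's x in rad; "hand": the closure in counts, from 0 (fully open) to 255 (shut). In form: [{"translation": [x, y, z], "roll": roll, "hand": hand}, ...]. A call has exactly 10 rows; each row is the pose to reach, as a shift and turn from the pose commanded when the call began, along the tool's axes at that moment; what a row does not reach only later rows make up. A row lasts 1/12 s, in which the tool goes at most 41.7 mm and 7.16 degrees, less where a joint would pass 70% of its speed; a pose out of reach is approached as far as the arm can. A call with a gripper value outside its range is refused whole. The fingers move at their own pace and stop on an object; "force" is the grip in N (left out, the last holds). Time passes only in rows, so rows that repeat a pose let the fingers close, or fill a call up. It gives the time, the measured TCP pose, the force and the opening at its end, in the units of the state.
- observe(): the state, without advancing time (a new reading comes with each control period).
- eyes.read_camera(name): name is "side" or "top"; returns a dict with "color" (420x560x3 uint8, red, green, blue), "range_z" (420x560 float32, m along the optical axis (not along the pixel's ray), 0 where there is no reading), "fx", "fy", "cx", "cy" (pixels), "extrinsics" (4x4, takes a point from world to camera coordinates). Camera axes: x right, y down, z forward; pixel columns grow to the right and rows downward; lengths in m; the calibration is good to about 2 mm. A picture is of the moment at which its call begins.
- workorder.job_done(): hands the job in, once; it reports no verdict.
The state is a dict: "time_s": time; "joint_pos": joint angles; "joint_velocities": joint speeds; "tau": joint torques, N m; "tcp_pos": TCP position; "tcp_rot": TCP orientation; "ft_force": force on the tool from outside, world axes, zero at the start; "torque": the same for the moment, N m; "width": opening from 0.0 (shut) to 1.0 (fully open).
Only numpy, scipy, OpenCV 4.12 (cv2) and the standard library are available. Lean on these libraries where they do the work, as an engineer would, in place of code of your own. Each camera call takes 0.05 s, during which the arm holds its last target.

## Task

The door of the small sample locker has been lifted off and stands in the slotted stand. Hang it back by lowering both its hinge knuckles over the two upright pins of the locker, with the door standing open, until it sits fully down; feel for the pins and do not force it. Then swing it shut against the locker's front, let go, and leave the other things on the bench where they are.

Things in the scene. Friction and masses are not known exactly. Their poses are not given: they have to be found in the camera images.
- cabinet: Sample locker: grey open-fronted metal case fixed to the bench, 90 mm deep (x) x 150 wide (y) x 112 high. Origin at the centre of its underside; the open front is its -x face at x = -45 mm, towards the robot. Its hinge leaf with two pins is at the front's +y side. The contact force between door and locker (leaf included) must stay below 35 N: touch down slowly (10 mm/s).
- pins_nominal (a point): Nominal foot of the lower pin, at (-57, 64, 24) mm in the locker's frame, with its axes. The true pin axis is up to 5 mm from it, either way along the locker's y: the leaf with both pins is clamped in slots, its shift is not reported. x and z are true; the leaf does not give way. The upper pin stands on the same vertical axis, its foot 66 mm higher. Feel for the pins.
- pin_tip (a point): Nominal tip of the upper pin, (-57, 64, 104) mm in the locker's frame (same unknown shift along y). Both pins: 7 mm thick, 14 tall, 1.3 mm chamfer at the tip, on round shoulders 13 mm wide and 8 thick. Bring the door in from the front (locker's -x), lifted 16 to 38 mm above its seat: higher up, the lower knuckle hits the upper pin's bracket. Then lower it.
- tongue (a point): Middle of the keeper tongue's underside at its nose, at (-58, -58, 116) mm in the locker's frame. The steel tongue, 20 mm wide, 4 thick, reaches 13 mm over the front, 4 mm above the shut door's top edge: the door can not be lowered in the shut position. Hang it open by 45 to 100 degrees, reaching from the pins towards the locker's -x, then swing it in under the tongue.
- door: Lift-off door, 0.14 to 0.26 kg. Origin at the centre of the panel's underside; z up, y along its width (knuckles at the +y end), +x is its inner face. Panel 8 mm (x) x 120 x 104 high, white with a clear window. Hung and shut, its axes are parallel to the locker's, its origin at x = -50, z = 8 mm there. It opens clockwise seen from above, swings freely and stays where it is left.
- door_tab (a point): Centre of the aluminium lifting tab that stands on the middle of the door's top edge: 8 mm thick (door x) x 44 wide (door y) x 46 high above the panel; this point is at (0, 0, 127) mm in the door's frame, axes are the door's. The place to grasp the door, from above, across the 8 mm.
- knuckle_low (a point): Centre of the lower end of the lower knuckle's hole, at (-7, 71, 16) mm in the door's frame. Each knuckle is an upright tube 20 mm outside, 14 mm tall, with a 9 mm hole right through along z. Fully seated, this point lies on the lower pin's axis at the height of its shoulder.
- knuckle_up (a point): The same for the upper knuckle, at (-7, 71, 82) mm in the door's frame.
- door_edge (a point): Point on the inner face at the middle of the door's free vertical edge, at (4, -60, 52) mm in the door's frame. With the door shut it is about 1 mm in front of the locker's front face. There is no catch: pressed shut and let go abruptly, the door springs back open some millimetres; ease the push off slowly.
- stand: Grey parking stand fixed to the bench, base 70 x 100 x 6 mm with two cheeks 90 mm long, 20 mm high, that form a slot 11 mm wide along its y in which the door stands upright on the 6 mm base. Origin at the centre of its underside.
- objective_can: Bystander: round screw-top can, 34 mm across, 59 mm tall, standing. Origin at the centre of its underside.
- eyepiece_10: Bystander: black microscope eyepiece, 37 mm across, 44 mm tall, standing. Origin at the centre of its underside.
- petri_dish_a: Bystander: petri dish with lid, 60 mm across, 14 mm tall. Origin at the centre of its underside.

How it is judged:
On the way:
1. the door sits fully down on both pins while standing open (more than 0.5 rad) (x of knuckle_low in the frame of cabinet between -0.0605 and -0.0535 m and y of knuckle_low in the frame of cabinet between 0.0575 and 0.0705 m and z of knuckle_low in the frame of cabinet below 0.027 m and z of knuckle_up in the frame of cabinet below 0.093 m and angle between the y axis of door and the y axis of cabinet, either way round above 0.5 rad), for 0.2 s.
At the end, for the whole second after the job is handed in: Both knuckles sit on their pins (within 3.5 mm of the pin axis in the locker's x, within 6.5 mm of its nominal y, within 3 mm of the shoulder height), the door is shut with its free edge at most 13 mm in front of the locker's front face, and it is at rest and let go (x of knuckle_low in the frame of cabinet between -0.0605 and -0.0535 m and y of knuckle_low in the frame of cabinet between 0.0575 and 0.0705 m and x of knuckle_up in the frame of cabinet between -0.0605 and -0.0535 m and y of knuckle_up in the frame of cabinet between 0.0575 and 0.0705 m and z of knuckle_low in the frame of cabinet between 0.021 and 0.027 m and z of knuckle_up in the frame of cabinet between 0.087 and 0.093 m and x of door_edge in the frame of cabinet above -0.058 m and y of door_edge in the frame of cabinet below -0.04 m and angular speed of door below 0.1 rad/s and linear speed of door below 0.02 m/s); the robot touches nothing.
It fails at once if the door is forced: more than 35 N between the door and the locker (contact force between door and cabinet above 35 N).
It fails at once if the can is moved more than 20 mm (distance of objective_can from where it was at the start of the episode above 0.02 m).
It fails at once if the eyepiece is moved more than 20 mm (distance of eyepiece_10 from where it was at the start of the episode above 0.02 m).
It fails at once if the petri dish is moved more than 20 mm (distance of petri_dish_a from where it was at the start of the episode above 0.02 m).
It also fails if it takes over 67 s, if anything falls off the work surface, if the arm or the gripper's body presses on something with over 40 N, if the wrist force passes 120 N, or if a joint passes its speed limit or range.

## Working session

There is one attempt and no reset: what is moved stays moved. The work goes in short steps, Python scripts to look and compute and a tool call to move; the robot and the scene stay as the last step left them, time stands still between calls to the robot, and variables do not carry over. Pictures are saved under pics/ and viewed, and the job is handed in when it is done.

Besides the shell and the picture viewer there is one more tool, called after "Emit:" in YAML: its name, and indented under it one key for each argument. play_rows: Moves the arm, as the interface text tells. Its arguments: {"type":"object","properties":{"plan":{"type":"array","items":{"type":"object","properties":{"translation":{"type":"array","items":{"type":"number"}},"roll":{"type":"number"},"hand":{"type":"number"}}}},"force":{"type":"number"}},"required":["plan"]}

```bash
ls; mkdir -p pics; python3 - <<'E'
from rig import observe, eyes, workorder
import cv2, json
s=observe(); print(s)
for n in("side","top"):
    c=eyes.read_camera(n); cv2.imwrite(f"pics/{n}0.png",c["color"][:,:,::-1]); print(n,c["fx"],c["fy"],c["cx"],c["cy"],c["extrinsics"])
E
```

```text
pics
{'time_s': 0.0, 'joint_pos': array([ 1.18301120e+00,  4.23864938e-01,  1.63066968e+00, -1.69174117e-05,
        1.08859509e+00, -1.89842420e-02]), 'joint_velocities': array([-4.73582756e-04,  1.30525707e-03, -4.74880824e-04, -9.71597626e-05,
        1.07232174e-03, -1.18002914e-03]), 'tau': array([-2.13845575e-03, -5.57390106e+01, -2.81736302e+01,  5.83228552e-05,
        7.33446301e-03, -3.68127118e-06]), 'tcp_pos': array([0.22508576, 0.58250691, 0.24153861]), 'tcp_rot': array([-1.58003734,  1.5692592 , -1.94883037]), 'ft_force': array([0.92238348, 0.02590861, 0.22858219]), 'torque': array([0.01512276, 0.02316333, 0.02236435]), 'width': 0.9979484897112709}
side 509.30533698747274 509.30533698747274 282.15027981539004 206.96644209359468 [[ 0.90631217 -0.42260278 -0.00226954 -0.47214186]
 [-0.1714806  -0.36283765 -0.91593845  0.18151662]
 [ 0.38625466  0.83051534 -0.40131235  1.04903882]
 [ 0.          0.          0.          1.        ]]
top 420.8962910033796 420.8962910033796 284.6010828074863 209.69947028699053 [[ 0.00699866 -0.99996597  0.00436873 -0.00399675]
 [-0.97846984 -0.00774927 -0.20624433  0.52668991]
 [ 0.20627117 -0.00283123 -0.97849077  0.9756662 ]
 [ 0.          0.          0.          1.        ]]
```

View pics/side0.png

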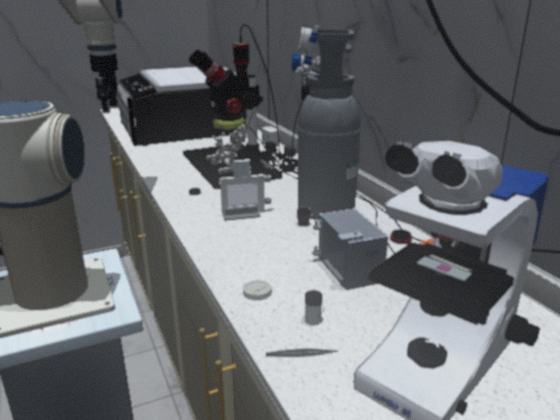

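View pics/top0.png

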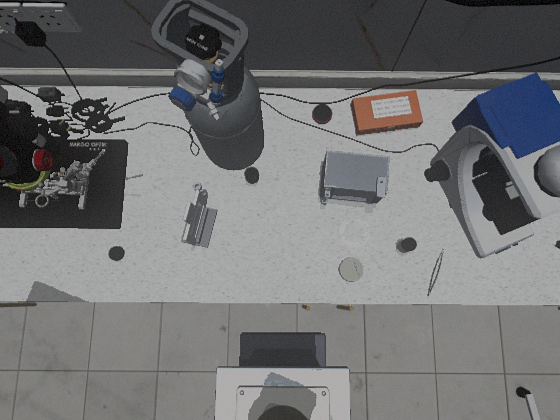

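```bash
cat > h.py <<'E'
from rig import observe, eyes, workorder
import cv2, numpy as np
def cam(n):
    c=eyes.read_camera(n); c["K"]=np.array([[c["fx"],0,c["cx"]],[0,c["fy"],c["cy"]],[0,0,1]])
    return c
def cloud(c):
    d=c["range_z"]; v,u=np.mgrid[:d.shape[0],:d.shape[1]]
    p=np.stack([(u-c["cx"])/c["fx"]*d,(v-c["cy"])/c["fy"]*d,d],-1)
    E=np.array(c["extrinsics"]); w=(p-E[:3,3])@E[:3,:3]
    w[d<=0]=np.nan
    return w
def proj(c,P):
    P=np.atleast_2d(P);E=np.array(c["extrinsics"]);q=P@E[:3,:3].T+E[:3,3]
    return np.stack([q[:,0]/q[:,2]*c["fx"]+c["cx"],q[:,1]/q[:,2]*c["fy"]+c["cy"]],-1)
def crop(c,u0,v0,u1,v1,k,name):
    im=c["color"][v0:v1,u0:u1,::-1]; cv2.imwrite(name,cv2.resize(im,None,fx=k,fy=k,interpolation=cv2.INTER_CUBIC))
E
python3 - <<'E'
from h import *
np.set_printoptions(precision=4,suppress=True)
s=cam("side");t=cam("top")
for n,c in(("side",s),("top",t)):
    np.savez(f"{n}0.npz",color=c["color"],w=cloud(c),**{k:c[k] for k in("fx","fy","cx","cy","extrinsics","range_z")})
    E=np.array(c["extrinsics"]);print(n,-E[:3,:3].T@E[:3,3])
crop(s,200,140,420,300,3.6,"pics/s1.png")
crop(t,160,140,260,260,5,"pics/t1.png")
crop(t,300,130,440,290,3.7,"pics/t2.png")
w=cloud(t)
for p in [(355,177),(351,230),(350,268),(406,243),(251,175),(199,187),(200,210),(210,225),(185,230),(382,185)]:
    print(p,w[p[1],p[0]])
E
```

```text
side [ 0.0538 -1.0049  0.5862]
top [0.3141 0.0028 1.0633]
(355, 177) [ 0.5944 -0.1647  0.1125]
(351, 230) [ 0.4863 -0.1701  0.0017]
(350, 268) [ 0.3891 -0.1634  0.013 ]
(406, 243) [ 0.4462 -0.2917  0.0606]
(251, 175) [0.6179 0.0852 0.0432]
(199, 187) [0.5704 0.2028 0.1001]
(200, 210) [0.5273 0.2097 0.0406]
(210, 225) [0.4958 0.1896 0.0053]
(185, 230) [0.4659 0.2279 0.1095]
(382, 185) [ 0.5738 -0.226   0.1184]
```

View pics/s1.png

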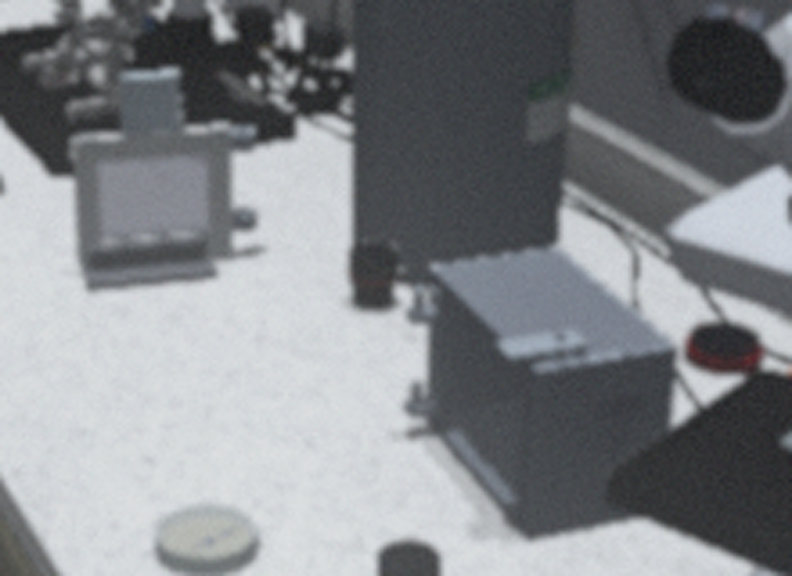

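View pics/t1.png

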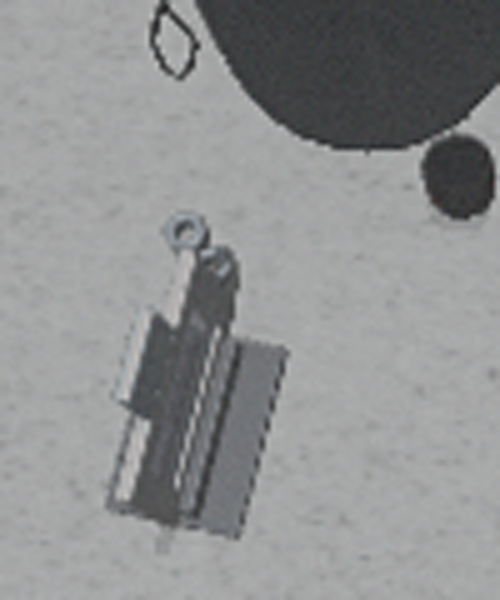

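View pics/t2.png

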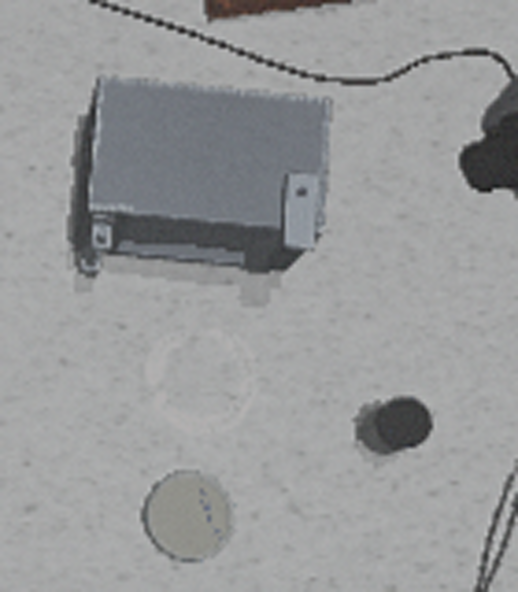

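```bash
cat > m.py <<'E'
import numpy as np,cv2
np.set_printoptions(precision=4,suppress=True)
D={n:np.load(n+"0.npz") for n in("side","top")}
def rect(p):
    r=cv2.minAreaRect((p[:,:2]*1000).astype(np.float32)); return r
for n in D:
    w=D[n]["w"]; x,y,z=w[...,0],w[...,1],w[...,2]
    m=(x>.45)&(x<.75)&(y<-.03)&(y>-.28)
    print(n,"bench z",np.nanmedian(z[(x>.4)&(x<.7)&(y>-.05)&(y<.05)&(abs(z)<.02)]))
    p=w[m&(z>.106)&(z<.1155)]; print("cab top",len(p),rect(p),cv2.boxPoints(rect(p)),np.median(p[:,2]))
    p=w[m&(z>.1165)&(z<.125)]; print("tongue",len(p),rect(p),p.mean(0))
    m=(x>.40)&(x<.65)&(y>.12)&(y<.30)
    p=w[m&(z>.125)&(z<.175)]; print("tab",len(p),rect(p),cv2.boxPoints(rect(p)),p[:,2].min(),p[:,2].max())
    p=w[m&(z>.150)&(z<.165)]; print("tabtop",len(p),rect(p),cv2.boxPoints(rect(p)),np.median(p[:,2]))
    p=w[m&(z>.104)&(z<.116)]; print("dtop",len(p),rect(p),cv2.boxPoints(rect(p)),np.median(p[:,2]))
    p=w[m&(z>.03)&(z<.104)]; print("face",len(p),rect(p),cv2.boxPoints(rect(p)))
    p=w[m&(z>.003)&(z<.012)]; print("base",len(p),rect(p),cv2.boxPoints(rect(p)))
    for nm,a in (("can",(.44,-.29)),("eye",(.62,.085)),("dish",(.39,-.165))):
        p=w[(np.hypot(x-a[0],y-a[1])<.05)&(z>.008)&(z<.1)]; print(nm,len(p),rect(p),p[:,2].max())
E
python3 m.py
```

```text
side bench z 0.001548422025310745
cab top 1285 ((600.849365234375, -170.91461181640625), (157.0297088623047, 104.56739807128906), 85.45384216308594) [[ 542.5069 -245.0383]
 [ 646.7453 -253.3266]
 [ 659.1918  -96.7909]
 [ 554.9534  -88.5027]] 0.11320318336689283
tongue 144 ((568.0366821289062, -226.3668975830078), (23.47968864440918, 49.09305953979492), 84.38159942626953) [ 0.5672 -0.2289  0.1207]
tab 309 ((569.5099487304688, 184.71588134765625), (45.29071807861328, 187.5635528564453), 60.76274871826172) [[476.6149 210.761 ]
 [640.2838 119.1499]
 [662.405  158.6708]
 [498.7361 250.2819]] 0.1251244360666458 0.17465423144573244
tabtop 88 ((570.036865234375, 184.40980529785156), (41.05345153808594, 185.79656982421875), 60.29004669189453) [[479.1772 212.6227]
 [640.55   120.5401]
 [660.8965 156.1969]
 [499.5237 248.2795]] 0.15602271330584022
dtop 200 ((549.5000610351562, 191.98992919921875), (51.133872985839844, 222.55995178222656), 64.51168060302734) [[438.0485 216.7981]
 [638.9473 121.0246]
 [660.9517 167.1817]
 [460.0528 262.9553]] 0.10938404800205345
face 1310 ((552.9586791992188, 196
[... 1885 characters left out ...]
44207763672), 62.136329650878906) [[441.7422 225.8177]
 [641.9685 119.9658]
 [667.6707 168.5832]
 [467.4443 274.4351]]
base 773 ((524.9453735351562, 210.45407104492188), (249.99502563476562, 179.0458221435547), 0.10545379668474197) [[399.7833 299.7468]
 [400.1129 120.7013]
 [650.1075 121.1614]
 [649.7779 300.2069]]
can 216 ((445.3475646972656, -301.048583984375), (31.690692901611328, 33.23536682128906), 3.9125289916992188) 0.06371655297135866
eye 468 ((631.0087890625, 90.15687561035156), (54.14324951171875, 62.21603012084961), 25.985294342041016) 0.0999995799957564
dish 471 ((387.0624084472656, -165.80126953125), (58.77938461303711, 58.925716400146484), 73.87677001953125) 0.01904039990284893
```

```bash
cat > m2.py <<'E'
from m import *
print("=====")
for n in D:
    w=D[n]["w"]; x,y,z=w[...,0],w[...,1],w[...,2]
    m=(x>.42)&(x<.605)&(y>.165)&(y<.27)&(np.hypot(x-.63,y-.13)>.07)
    def f(nm,a,b):
        p=w[m&(z>a)&(z<b)]
        l=cv2.fitLine((p[:,:2]*1000).astype(np.float32),cv2.DIST_HUBER,0,.1,.01).ravel()
        ang=np.degrees(np.arctan2(l[1],l[0])); ang=(ang+90)%180-90
        d=(p[:,:2]*1000-l[2:])@l[:2]; s=(p[:,:2]*1000-l[2:])@np.array([-l[1],l[0]])
        e=[np.percentile(d,1),np.percentile(d,99)]
        print(n,nm,len(p),"ang",ang,"c",l[2:],"ends",(l[2:]+e[0]*l[:2]),(l[2:]+e[1]*l[:2]),"len",e[1]-e[0],"wid",np.percentile(s,1),np.percentile(s,99),"zr",p[:,2].min(),p[:,2].max())
    f("tab",.122,.158); f("tabup",.14,.158);f("dtop",.106,.116); f("panel",.04,.106)
    f("base",.004,.010)
E
python3 m2.py | sed -n '/=====/,$p'
python3 - <<'E'
import numpy as np,cv2
D=np.load("top0.npz")
w=D["w"]
z=w[...,2]
np.set_printoptions(linewidth=250)
print((z[182:252:2,180:220:2]*1000).round().astype(int))
E
```

```text
=====
side tab 209 ang -10.701408 c [503.1546 209.4015] ends [479.2463 213.9196] [521.148  206.0012] len 42.64330649429929 wid -4.998160499810796 5.554473900225437 zr 0.12230330265204321 0.15790760558494285
side tabup 105 ang -10.755524 c [500.2729 209.7672] ends [479.5885 213.6963] [519.9886 206.0221] len 41.12259507775953 wid -4.84474117377149 6.294714608385131 zr 0.14010586720736715 0.15790760558494285
side dtop 139 ang -11.767014 c [500.6808 210.4306] ends [442.6174 222.5258] [558.0741 198.475 ] len 117.93504436853121 wid -6.436257407078483 7.458441420804741 zr 0.10611188375544445 0.11595343957575363
side panel 1036 ang -11.623489 c [502.0011 210.7594] ends [442.2546 223.0492] [572.804  196.1954] len 133.28268083394627 wid -6.323637656954758 9.618945282164873 zr 0.04000006562420284 0.10592541375224418
side base 209 ang -11.468063 c [485.6876 192.08  ] ends [420.0908 205.3877] [573.6729 174.2302] len 156.7107336113201 wid -16.115715163876853 42.650712814060505 zr 0.004023902359880758 0.00992270746852992
top tab 138 ang -12.74192 c [500.3552 214.0708] ends [480.3999 218.5833] [523.
[... 15168 characters left out ...]
1                   -3
                     0                    3                    1                    0                    3                    0                    0                    2                    3]
 [                  -3                   -5                    1                   -3                    0                   -1                    1                   -1                    2                   -4                    2
                     0                   -3                    1                    2                   -2                   -2                    3                    1                   -2]]<stdin>:6: RuntimeWarning: invalid value encountered in cast
```

```bash
cat > m3.py <<'E'
import numpy as np,cv2
from scipy.spatial.transform import Rotation as Ro
np.set_printoptions(precision=4,suppress=True,linewidth=160)
D={n:np.load(n+"0.npz") for n in("side","top")}
def ray(c,u,v,z):
    E=c["extrinsics"];R,t=E[:3,:3],E[:3,3];C=-R.T@t
    d=R.T@np.array([(u-c["cx"])/c["fx"],(v-c["cy"])/c["fy"],1]);return C+d*(z-C[2])/d[2]
if __name__=="__main__":
    w=D["top"]["w"];x,y,z=w[...,0],w[...,1],w[...,2]
    for n in D:
        w=D[n]["w"];x,y,z=w[...,0],w[...,1],w[...,2]
        m=(x>.5)&(x<.75)&(y<-.03)&(y>-.205)&(z>.107)&(z<.1155)
        p=w[m]; 
        # in frame with yaw -4.4deg
        a=np.radians(-4.4); q=p[:,:2]@np.array([[np.cos(a),-np.sin(a)],[np.sin(a),np.cos(a)]])
        print(n,"xloc",np.percentile(q[:,0],[1,5,50,95,99]),"yloc",np.percentile(q[:,1],[1,99]))
        for lo in np.arange(-.20,-.09,.02):
            s=q[(q[:,1]>lo-.0)&(q[:,1]<lo+.02)]; 
            if len(s)>10: print(lo,s[:,0].min(),s[:,0].max(),len(s))
        for lo in np.arange(.57,.66,.02):
            s=q[(q[:,0]>lo)&(q[:,0]<lo+.02)]
            if len(s)>10: print('x',lo,s[:,1].min(),s[:,1].max())
    t=D["top"]; s=D["side"]
    print("pin up",ray(t,327.6,193.8,.104),"low",ray(t,323.8,202.2,.038))
    cv2.imwrite("pics/t3.png",cv2.resize(t["color"][180:215,312:347,::-1],None,fx=16,fy=16,interpolation=cv2.INTER_NEAREST))
    cv2.imwrite("pics/s3.png",cv2.resize(s["color"][205:265,300:350,::-1],None,fx=10,fy=10,interpolation=cv2.INTER_NEAREST))
    R=Ro.from_euler('xyz',[-1.58003734,  1.5692592 , -1.94883037]).as_matrix();print(R)
E
python3 m3.py
```

```text
side xloc [0.5739 0.5755 0.6152 0.6588 0.6631] yloc [-0.1569 -0.0501]
-0.16000000000000003 0.5732458085305661 0.6611538160437926 156
-0.14000000000000004 0.5726248457140602 0.6635825745046791 172
-0.12000000000000005 0.5740888240557057 0.6624960636107733 165
-0.10000000000000006 0.5731834338232702 0.6639623588004553 156
x 0.57 -0.15766918212653158 -0.04673919668250066
x 0.59 -0.1592730613307281 -0.04871711330264883
x 0.61 -0.1580170964673714 -0.04580349610192463
x 0.63 -0.15605110062994518 -0.048636332758581244
x 0.65 -0.1525289772305758 -0.049087340778192795
top xloc [0.576  0.5791 0.6187 0.6611 0.6647] yloc [-0.1578 -0.0467]
-0.16000000000000003 0.5745520338174862 0.6645069788203035 274
-0.14000000000000004 0.5745443807061266 0.6660604388465268 307
-0.12000000000000005 0.5758651314347547 0.6648294287360346 298
-0.10000000000000006 0.5754227405172997 0.6663211712177801 309
x 0.57 -0.16020811760422157 -0.04532016389583972
x 0.59 -0.1590993432167417 -0.04563268461264788
x 0.61 -0.1581516888252537 -0.046479195673858456
x 0.63 -0.1558619710770461 -0.04607526896978307
x 0.65 -0.15449646492838973 -0.04672643320719257
pin up [ 0.5553 -0.1007  0.104 ] low [ 0.5502 -0.098   0.038 ]
[[-0.0006  0.3605  0.9328]
 [-0.0014  0.9328 -0.3605]
 [-1.     -0.0015 -0.    ]]
```

```bash
sleep 1
```

```text
(no output)
```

View pics/t3.png

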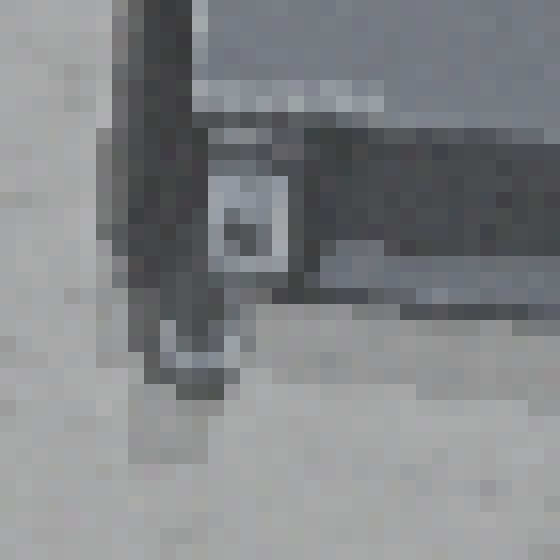

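View pics/s3.png

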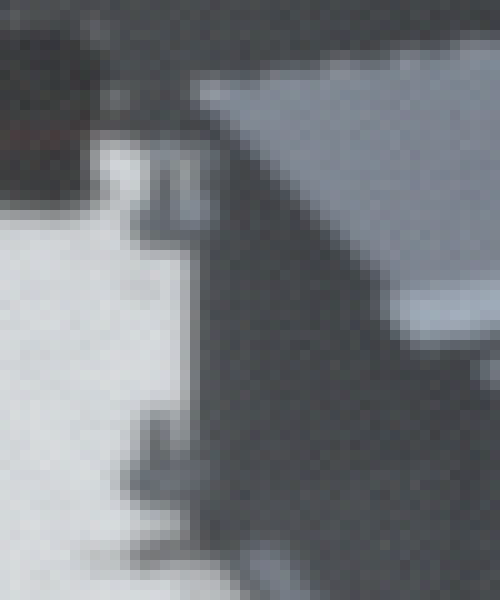

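```bash
python3 - <<'E'
from m3 import *
from h import proj
a=np.radians(-4.4);R=np.array([[np.cos(a),-np.sin(a),0],[np.sin(a),np.cos(a),0],[0,0,1]])
O={"top":np.array([.6089,-.1682,0]),"side":np.array([.6072,-.1698,0])}
for n in D:
    for s in (-5,-2.5,0,2.5,5):
        P=np.array([[-57,64+s,24],[-57,64+s,38],[-57,64+s,90],[-57,64+s,104]])/1000
        print(n,s,proj(D[n],O[n]+P@R.T).ravel())
for n in D: print(n,proj(D[n],O[n]+np.array([[-45,75,112],[-45,-75,112],[45,75,112],[-45,75,0],[-58,-58,120]])/1000@R.T).round(1).tolist())
E
```

```text
side -5 [315.2651 252.0132 315.4116 246.5993 315.9683 226.0231 316.1218 220.3538]
side -2.5 [314.8205 251.5215 314.9646 246.1153 315.5121 225.5688 315.663  219.9081]
side 0 [314.3776 251.0316 314.5192 245.633  315.0576 225.1163 315.2059 219.4639]
side 2.5 [313.9362 250.5435 314.0755 245.1525 314.6048 224.6654 314.7506 219.0215]
side 5 [313.4965 250.0572 313.6334 244.6737 314.1537 224.2163 314.297  218.5807]
top -5 [326.0092 201.001  326.5721 199.7344 328.7972 194.727  329.4354 193.2908]
top -2.5 [325.0256 200.9197 325.5756 199.6521 327.7501 194.6406 328.3738 193.2032]
top 0 [324.042  200.8383 324.5792 199.5697 326.7031 194.5542 327.3122 193.1157]
top 2.5 [323.0584 200.757  323.5828 199.4873 325.6561 194.4678 326.2507 193.0282]
top 5 [322.0749 200.6756 322.5865 199.405  324.6092 194.3814 325.1893 192.9406]
side [[318.2, 213.5], [349.1, 242.4], [353.8, 207.8], [316.9, 257.1], [339.6, 236.3]]
top [[323.3, 186.9], [387.4, 192.2], [325.7, 150.5], [319.2, 198.1], [380.7, 196.2]]
```

```bash
cat > g.py <<'E'
# usage: python3 g.py x y z toolYdeg  -> needed translation cm / roll
import sys,numpy as np
from scipy.spatial.transform import Rotation as Ro
from rig import observe
s=observe();R=Ro.from_euler('xyz',s["tcp_rot"]).as_matrix();p=s["tcp_pos"]
ang=np.degrees(np.arctan2(R[1,1],R[0,1]))
print("t %.2f"%s["time_s"],"tcp",p.round(4),"toolY deg %.2f"%ang,"F",s["ft_force"].round(2),"T",s["torque"].round(3),"w %.4f"%s["width"],"j",s["joint_pos"].round(2),"tilt",R[:,0].round(4))
if len(sys.argv)>4:
    T=np.array([float(v) for v in sys.argv[1:4]])
    d=(float(sys.argv[4])-ang+180)%360-180
    print("cm",(R.T@(T-p)*100).round(2),"roll",round(-np.radians(d),4))
E
python3 g.py .5015 .2125 .25 -101.9
```

```text
t 0.20 tcp [0.2252 0.5827 0.2418] toolY deg 68.87 F [-0.27 -0.67  0.57] T [0.022 0.012 0.004] w 0.9950 j [ 1.18  0.42  1.63 -0.    1.09 -0.02] tilt [-4.e-04 -9.e-04 -1.e+00]
cm [ -0.79 -24.57  39.12] roll 2.9804
```

Emit:
play_rows:
  plan:
    - {"translation": [0,-1.2,2.0],"roll": 0.1,"hand": 0}
    - {"translation": [0,-2.4,4.0],"roll": 0.2,"hand": 0}
    - {"translation": [0,-3.6,6.0],"roll": 0.3,"hand": 0}
    - {"translation": [0,-4.8,8.0],"roll": 0.4,"hand": 0}
    - {"translation": [0,-6.0,10.0],"roll": 0.5,"hand": 0}
    - {"translation": [0,-7.2,12.0],"roll": 0.6,"hand": 0}
    - {"translation": [0,-8.4,14.0],"roll": 0.7,"hand": 0}
    - {"translation": [0,-9.6,16.0],"roll": 0.8,"hand": 0}
    - {"translation": [0,-10.8,18.0],"roll": 0.9,"hand": 0}
    - {"translation": [0,-12,20.0],"roll": 1.0,"hand": 0}
  force: 30

```text
time_s: 1.03
tcp_pos: [0.3691, 0.3979, 0.2423]
tcp_rot: [-0.9, 1.571, -2.274]
ft_force: [0.9, 0.7, -0.2]
width: 1.001
```

```bash
python3 g.py .5015 .2125 .25 -101.9
```

```text
t 1.03 tcp [0.3691 0.3979 0.2423] toolY deg 11.30 F [ 0.94  0.68 -0.22] T [ 0.008 -0.037 -0.02 ] w 1.0012 j [ 0.8   0.3   1.81 -0.    1.03  0.6 ] tilt [-1.e-04 -1.e-04 -1.e+00]
cm [-0.77  9.36 20.78] roll 1.9756
```

Emit:
play_rows:
  plan:
    - {"translation": [0,0.9,2.1],"roll": 0.11,"hand": 0}
    - {"translation": [0,1.9,4.2],"roll": 0.22,"hand": 0}
    - {"translation": [0,2.8,6.2],"roll": 0.33,"hand": 0}
    - {"translation": [0,3.7,8.3],"roll": 0.44,"hand": 0}
    - {"translation": [0,4.7,10.4],"roll": 0.55,"hand": 0}
    - {"translation": [0,5.6,12.5],"roll": 0.66,"hand": 0}
    - {"translation": [0,6.6,14.6],"roll": 0.77,"hand": 0}
    - {"translation": [0,7.5,16.6],"roll": 0.88,"hand": 0}
    - {"translation": [0,8.4,18.7],"roll": 0.99,"hand": 0}
    - {"translation": [0,9.4,20.8],"roll": 1.1,"hand": 0}

```text
time_s: 1.87
tcp_pos: [0.5027, 0.213, 0.2422]
tcp_rot: [-0.332, 1.57, -2.807]
ft_force: [0.6, 0.4, -0.2]
width: 0.999
```

```bash
python3 g.py .5015 .2125 .22 -101.9
```

```text
t 1.87 tcp [0.5027 0.213  0.2422] toolY deg -51.76 F [ 0.58  0.44 -0.18] T [ 0.012 -0.003  0.024] w 0.9987 j [0.38 0.31 1.81 0.   1.03 1.28] tilt [-4.e-04 -1.e-04 -1.e+00]
cm [ 2.22 -0.04  0.12] roll 0.8751
```

Emit:
play_rows:
  plan:
    - {"translation": [0,0,0.1],"roll": 0.11,"hand": 0}
    - {"translation": [0,0,0.1],"roll": 0.22,"hand": 0}
    - {"translation": [0,0,0.1],"roll": 0.33,"hand": 0}
    - {"translation": [0,0,0.1],"roll": 0.44,"hand": 0}
    - {"translation": [0,0,0.1],"roll": 0.55,"hand": 0}
    - {"translation": [0,0,0.1],"roll": 0.66,"hand": 0}
    - {"translation": [0,0,0.1],"roll": 0.77,"hand": 0}
    - {"translation": [0,0,0.1],"roll": 0.875,"hand": 0}
    - {"translation": [0,0,0.1],"roll": 0.875,"hand": 0}
    - {"translation": [0,0,0.1],"roll": 0.875,"hand": 0}

```text
time_s: 2.7
tcp_pos: [0.5015, 0.2133, 0.2422]
tcp_rot: [0.677, 1.571, -2.664]
ft_force: [0.3, 0.1, 0.6]
width: 0.999
```

```bash
python3 g.py .5015 .2125 .128 -101.9; python3 - <<'E'
from h import *
s=cam("side");t=cam("top")
crop(s,180,80,340,240,3.5,"pics/s4.png"); crop(t,120,120,300,270,4,"pics/t4.png")
E
```

```text
t 2.70 tcp [0.5015 0.2133 0.2422] toolY deg -101.41 F [0.35 0.1  0.63] T [-0.034 -0.008 -0.006] w 0.9991 j [ 0.38  0.31  1.81 -0.    1.03  2.15] tilt [-3.e-04 -1.e-04 -1.e+00]
cm [11.42  0.08 -0.02] roll 0.0086
```

View pics/s4.png

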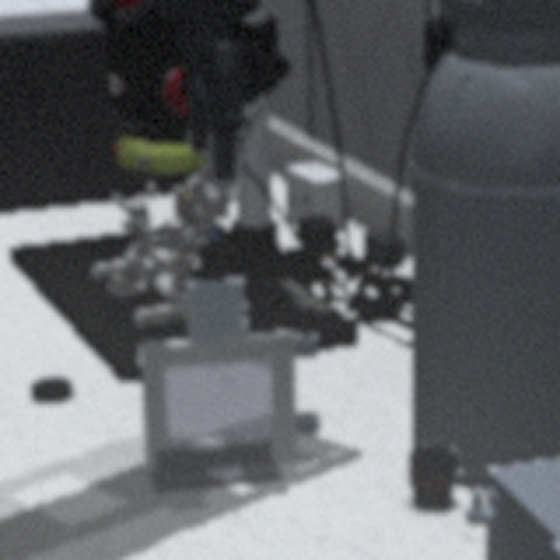

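View pics/t4.png

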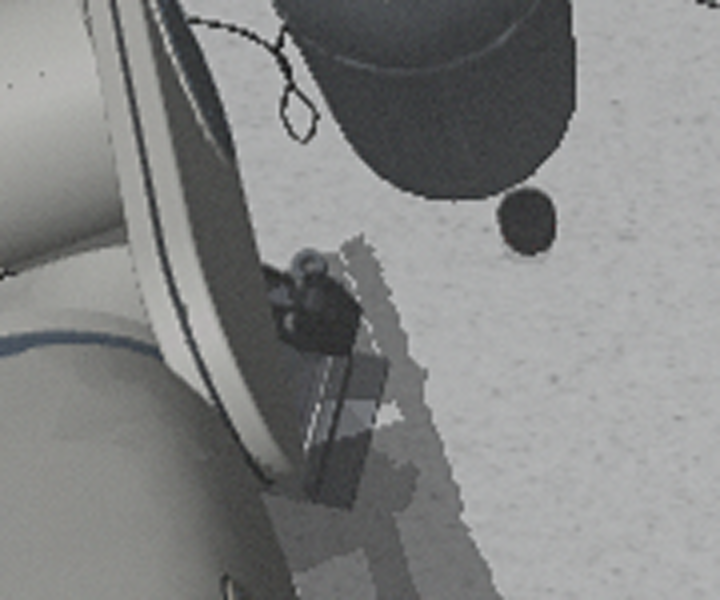

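Emit:
play_rows:
  plan:
    - {"translation": [2,0.08,0],"roll": 0.009,"hand": 0}
    - {"translation": [4,0.08,0],"roll": 0.009,"hand": 0}
    - {"translation": [5.5,0.08,0],"roll": 0.009,"hand": 0}
    - {"translation": [7,0.08,0],"roll": 0.009,"hand": 0}
    - {"translation": [8.2,0.08,0],"roll": 0.009,"hand": 0}
    - {"translation": [9.2,0.08,0],"roll": 0.009,"hand": 0}
    - {"translation": [10.1,0.08,0],"roll": 0.009,"hand": 0}
    - {"translation": [10.8,0.08,0],"roll": 0.009,"hand": 0}
    - {"translation": [11.3,0.08,0],"roll": 0.009,"hand": 0}
    - {"translation": [11.3,0.08,0],"roll": 0.009,"hand": 0}

```text
time_s: 3.63
tcp_pos: [0.5011, 0.2125, 0.1285]
tcp_rot: [0.62, 1.57, -2.733]
ft_force: [-0.0, -0.6, -0.9]
width: 1.003
```

```bash
python3 g.py .5015 .2125 .129 -101.9; python3 - <<'E'
from h import *
s=cam("side")
crop(s,180,80,340,240,3.5,"pics/s5.png")
E
```

```text
t 3.63 tcp [0.5011 0.2125 0.1285] toolY deg -102.09 F [-0.01 -0.58 -0.88] T [-0.018  0.051  0.032] w 1.0025 j [ 0.38  0.47  1.88 -0.    0.79  2.16] tilt [-1.1e-03 -5.0e-04 -1.0e+00]
cm [-0.05 -0.01 -0.04] roll -0.0032
```

View pics/s5.png

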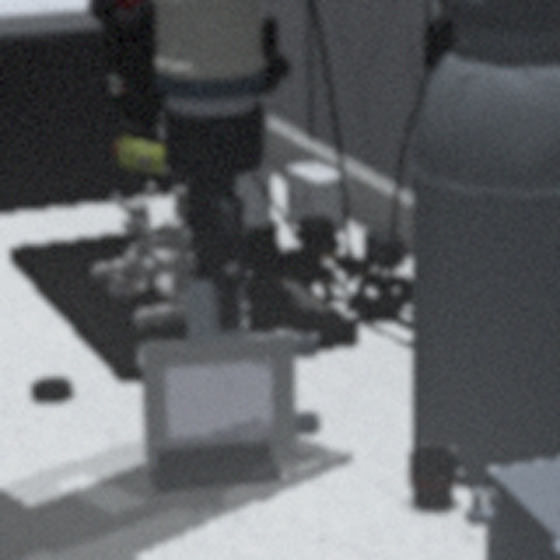

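Emit:
play_rows:
  plan:
    - {"translation": [0,0,0],"roll": 0,"hand": 120}
    - {"translation": [0,0,0],"roll": 0,"hand": 180}
    - {"translation": [0,0,0],"roll": 0,"hand": 210}
    - {"translation": [0,0,0],"roll": 0,"hand": 225}
    - {"translation": [0,0,0],"roll": 0,"hand": 240}
    - {"translation": [0,0,0],"roll": 0,"hand": 255}
    - {"translation": [0,0,0],"roll": 0,"hand": 255}
    - {"translation": [0,0,0],"roll": 0,"hand": 255}
    - {"translation": [0,0,0],"roll": 0,"hand": 255}
    - {"translation": [0,0,0],"roll": 0,"hand": 255}
  force: 40

```text
time_s: 4.52
tcp_pos: [0.5017, 0.2128, 0.1296]
tcp_rot: [-2.447, 1.57, 0.484]
ft_force: [0.9, 0.3, 2.4]
width: 0.089
```

```bash
python3 g.py .5015 .2125 .129 -101.9; python3 - <<'E'
from h import *
s=cam("side")
crop(s,180,80,340,240,3.5,"pics/s6.png")
E
```

```text
t 4.52 tcp [0.5017 0.2128 0.1296] toolY deg -102.11 F [0.94 0.34 2.35] T [ 0.133 -0.073 -0.02 ] w 0.0890 j [0.38 0.47 1.88 0.   0.79 2.16] tilt [ 6.e-04  3.e-04 -1.e+00]
cm [0.06 0.03 0.02] roll -0.0036
```

View pics/s6.png

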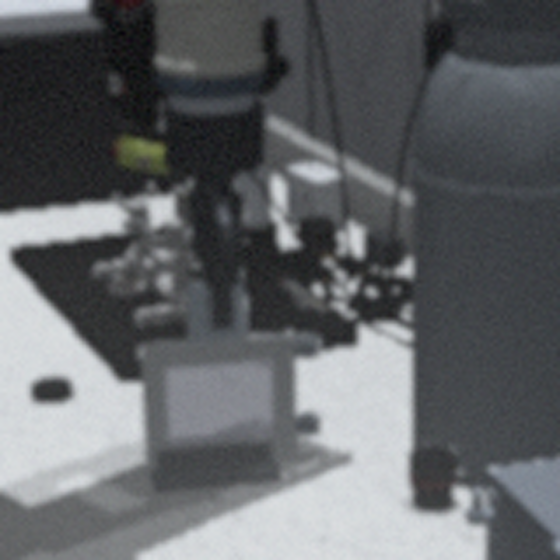

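Emit:
play_rows:
  plan:
    - {"translation": [-0.2,0,0],"roll": 0,"hand": 255}
    - {"translation": [-0.4,0,0],"roll": 0,"hand": 255}
    - {"translation": [-0.7,0,0],"roll": 0,"hand": 255}
    - {"translation": [-1.0,0,0],"roll": 0,"hand": 255}
    - {"translation": [-1.4,0,0],"roll": 0,"hand": 255}
    - {"translation": [-1.8,0,0],"roll": 0,"hand": 255}
    - {"translation": [-2.2,0,0],"roll": 0,"hand": 255}
    - {"translation": [-2.6,0,0],"roll": 0,"hand": 255}
    - {"translation": [-2.8,0,0],"roll": 0,"hand": 255}
    - {"translation": [-2.8,0,0],"roll": 0,"hand": 255}

```text
time_s: 5.4
tcp_pos: [0.5018, 0.2126, 0.158]
tcp_rot: [-2.699, 1.57, 0.231]
ft_force: [0.4, -0.2, -1.9]
width: 0.089
```

```bash
python3 g.py .44 -.1 .158 -91; python3 - <<'E'
from h import *
s=cam("side");t=cam("top")
crop(s,180,80,340,240,3.5,"pics/s7.png");crop(t,120,120,300,270,4,"pics/t7.png")
E
```

```text
t 5.40 tcp [0.5018 0.2126 0.158 ] toolY deg -102.11 F [ 0.4  -0.25 -1.94] T [-0.001 -0.032 -0.062] w 0.0886 j [ 0.38  0.42  1.87 -0.    0.85  2.16] tilt [ 9.e-04  2.e-04 -1.e+00]
cm [-1.000e-02  3.186e+01 -5.200e-01] roll -0.1938
```

View pics/s7.png

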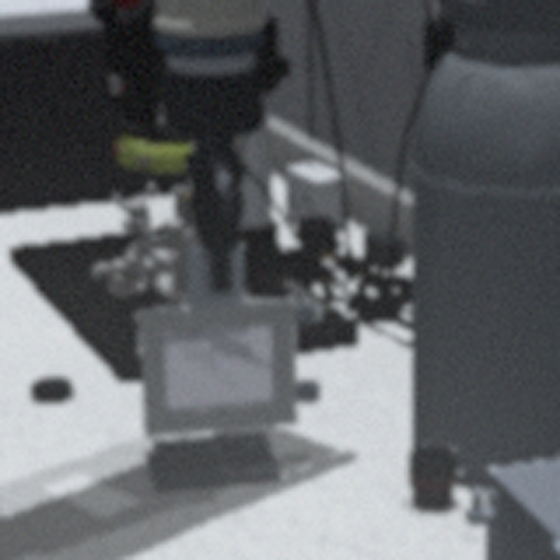

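View pics/t7.png

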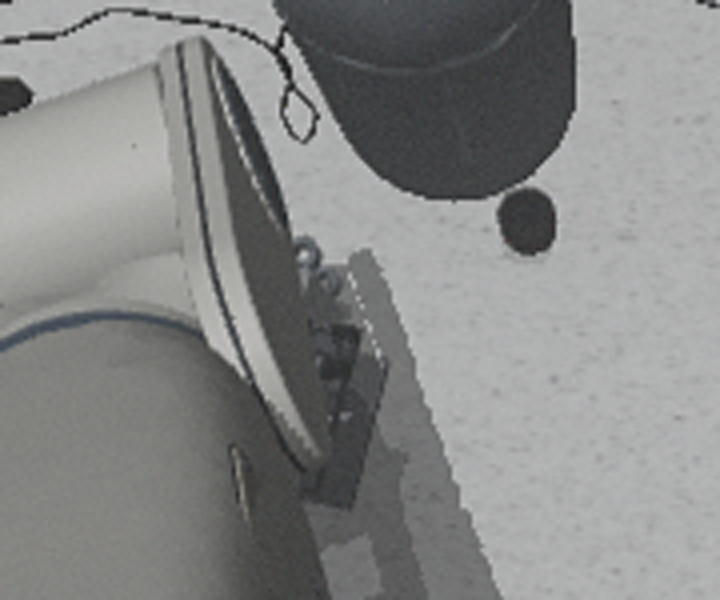

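Emit:
play_rows:
  plan:
    - {"translation": [0,0.5,0.2],"roll": -0.02,"hand": 255}
    - {"translation": [0,1.5,0.5],"roll": -0.04,"hand": 255}
    - {"translation": [0,3.0,0.5],"roll": -0.06,"hand": 255}
    - {"translation": [0,5.0,0.5],"roll": -0.08,"hand": 255}
    - {"translation": [0,7.0,0.4],"roll": -0.1,"hand": 255}
    - {"translation": [0,9.0,0.3],"roll": -0.12,"hand": 255}
    - {"translation": [0,11.0,0.2],"roll": -0.14,"hand": 255}
    - {"translation": [0,13.0,0.1],"roll": -0.16,"hand": 255}
    - {"translation": [0,15.0,0],"roll": -0.18,"hand": 255}
    - {"translation": [0,17.0,0],"roll": -0.2,"hand": 255}

```text
time_s: 6.33
tcp_pos: [0.4656, 0.0454, 0.1572]
tcp_rot: [0.65, 1.571, -2.501]
ft_force: [0.1, 0.0, -2.8]
width: 0.089
```

```bash
python3 g.py .44 -.108 .158 -89.4
```

```text
t 6.33 tcp [0.4656 0.0454 0.1572] toolY deg -90.58 F [ 0.09  0.01 -2.8 ] T [0.012 0.016 0.063] w 0.0893 j [ 0.07  0.33  2.03 -0.    0.78  1.65] tilt [-1.e-04 -1.e-04 -1.e+00]
cm [-0.08 15.37  2.4 ] roll -0.0206
```

Emit:
play_rows:
  plan:
    - {"translation": [0,1.9,0.4],"roll": -0.005,"hand": 255}
    - {"translation": [0,3.8,0.8],"roll": -0.01,"hand": 255}
    - {"translation": [0,5.7,1.2],"roll": -0.015,"hand": 255}
    - {"translation": [0,7.6,1.6],"roll": -0.02,"hand": 255}
    - {"translation": [0,9.4,2.0],"roll": -0.02,"hand": 255}
    - {"translation": [0,11.2,2.2],"roll": -0.02,"hand": 255}
    - {"translation": [0,13.0,2.4],"roll": -0.02,"hand": 255}
    - {"translation": [0,14.4,2.4],"roll": -0.02,"hand": 255}
    - {"translation": [0,15.4,2.4],"roll": -0.02,"hand": 255}
    - {"translation": [0,15.4,2.4],"roll": -0.02,"hand": 255}

```text
time_s: 7.17
tcp_pos: [0.4402, -0.1087, 0.1573]
tcp_rot: [2.214, 1.57, -0.92]
ft_force: [-0.2, 1.0, -2.2]
width: 0.085
```

```bash
python3 g.py .4856 -.108 .158 -89.4; python3 - <<'E'
from h import *
s=cam("side");t=cam("top")
crop(s,220,80,380,300,2.7,"pics/s8.png");crop(t,240,140,400,290,4,"pics/t8.png")
E
```

```text
t 7.17 tcp [ 0.4402 -0.1087  0.1573] toolY deg -89.60 F [-0.25  0.98 -2.16] T [ 0.038 -0.032  0.013] w 0.0849 j [-0.27  0.31  2.06 -0.    0.77  1.3 ] tilt [ 3.e-04 -3.e-04 -1.e+00]
cm [-0.07 -0.04 -4.54] roll -0.0034
```

View pics/s8.png

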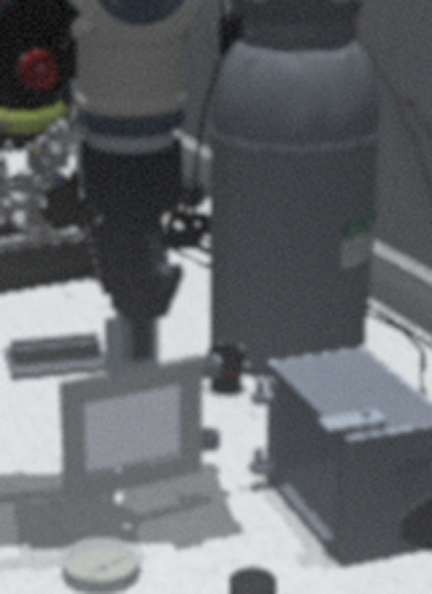

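View pics/t8.png

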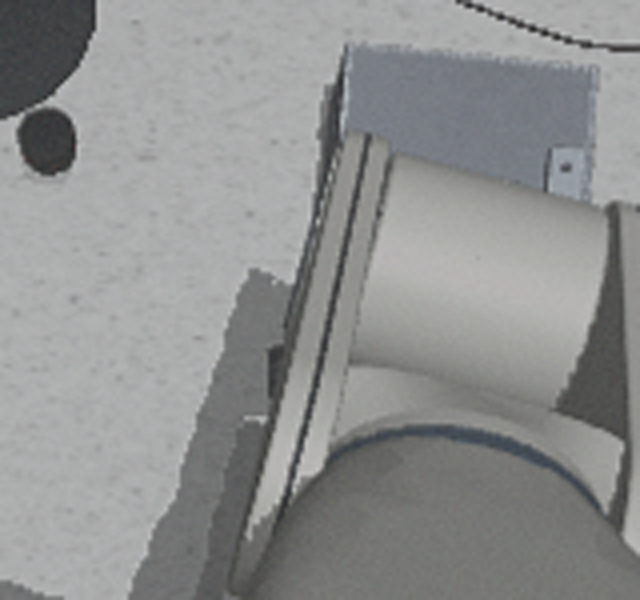

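```bash
python3 - <<'E'
from h import *
np.set_printoptions(precision=4,suppress=True)
s=cam("side"); w=cloud(s);x,y,z=w[...,0],w[...,1],w[...,2]
np.savez("side8.npz",color=s["color"],w=w,**{k:s[k] for k in("fx","fy","cx","cy","extrinsics","range_z")})
m=(x>.35)&(x<.56)&(y>-.14)&(y<-.08)
p=w[m&(z>.05)&(z<.13)]
l=cv2.fitLine((p[:,:2]*1000).astype(np.float32),cv2.DIST_HUBER,0,.1,.01).ravel();print(len(p),l,np.degrees(np.arctan2(l[1],l[0])))
for a,b in((.04,.05),(.05,.06),(.06,.07),(.08,.1),(.1,.11),(.11,.12),(.12,.13),(.13,.14)):
    p=w[m&(z>a)&(z<b)]; print(a,len(p),np.percentile(p[:,0],[0,1,5,95,99,100]),np.median(p[:,1]))
p=w[m&(z>.145)&(z<.18)];print("tab",np.percentile(p[:,0],[0,1,5,95,99,100]),np.median(p[:,1]))
p=w[m&(x<.48)&(x>.40)];print("z",np.percentile(p[:,2],[0,1,2,5]))
crop(s,235,190,335,270,8,"pics/s9.png")
E
```

```text
1888 [   0.9999    0.0166  441.4753 -110.7795] 0.9492974
0.04 224 [0.3782 0.3782 0.3824 0.4931 0.4982 0.557 ] -0.11224001454842703
0.05 239 [0.3779 0.379  0.3822 0.5073 0.5169 0.5196] -0.11128075918514199
0.06 249 [0.3783 0.3794 0.3841 0.5126 0.5175 0.5179] -0.11035363704061567
0.08 468 [0.379  0.3793 0.3831 0.5532 0.5568 0.5598] -0.1104707178071971
0.1 235 [0.3782 0.3788 0.3825 0.4965 0.5563 0.5575] -0.1102698961844605
0.11 223 [0.3785 0.3787 0.3815 0.4977 0.5109 0.5178] -0.11055376961868148
0.12 257 [0.3774 0.3793 0.3838 0.5106 0.5158 0.5193] -0.11206303372843307
0.13 272 [0.3784 0.3794 0.3825 0.5035 0.5155 0.5173] -0.11175953768369651
tab [0.4155 0.4168 0.4175 0.4576 0.4602 0.4607] -0.11513162485637991
z [-0.0014 -0.0002  0.0004  0.0013]
```

View pics/s9.png

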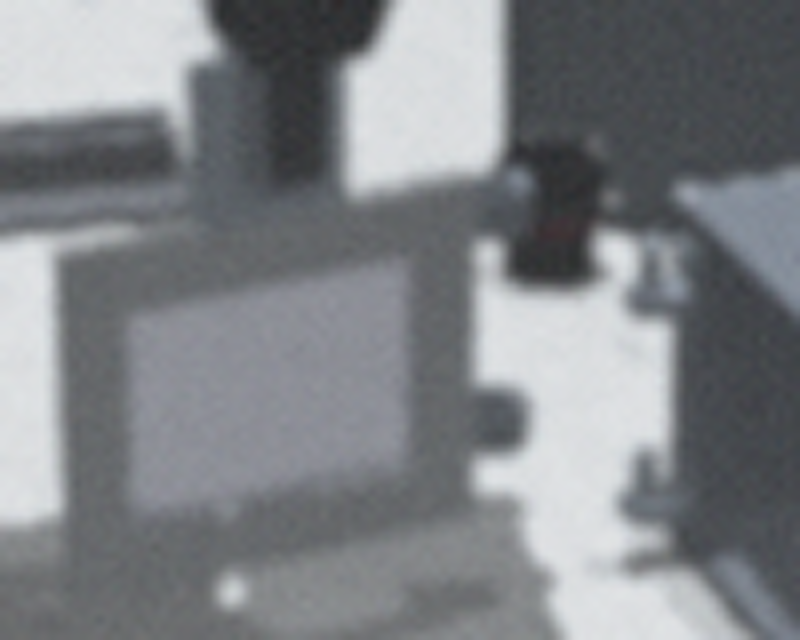

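```bash
python3 - <<'E'
import numpy as np
np.set_printoptions(linewidth=200,precision=3,suppress=True)
D=np.load("side8.npz");g=D["color"].mean(-1);d=D["range_z"]
print("door left row230");print(np.arange(238,248));print(g[230,238:248]);print(d[230,238:248])
print("panel right edge row 228");print(np.arange(290,300));print(g[228,290:300]);print(d[228,290:300])
print("low knuckle row 242");print(np.arange(294,306));print(g[242,294:306]);print(d[242,294:306])
print("lock left row 236");print(np.arange(312,326));print(g[236,312:326]);print(d[236,312:326])
print("low pin shoulder row 252");print(np.arange(308,324));print(g[252,308:324]);print(d[252,308:324])
print("low pin row 248");print(g[248,308:324]);print(d[248,308:324])
print("up pin row 222");print(g[222,308:324]);print(d[222,308:324])
print("up sh row 226");print(g[226,308:324]);print(d[226,308:324])
print("front left col 319"); print(np.arange(208,220),g[208:220,321],d[208:220,321])
E
```

```text
door left row230
[238 239 240 241 242 243 244 245 246 247]
[224.333 224.    218.667 197.    145.667 111.667 102.667 107.333 103.667 105.667]
[1.32  1.321 1.322 1.321 1.057 1.053 1.058 1.055 1.056 1.06 ]
panel right edge row 228
[290 291 292 293 294 295 296 297 298 299]
[101.667  97.667 102.667 121.    169.    209.333 221.    222.667 218.333 218.333]
[1.105 1.102 1.108 1.11  1.104 1.329 1.33  1.329 1.331 1.329]
low knuckle row 242
[294 295 296 297 298 299 300 301 302 303 304 305]
[ 96.667  91.333  89.     92.333  89.667  96.    128.    177.    211.333 222.    219.667 223.   ]
[1.122 1.127 1.125 1.131 1.129 1.13  1.131 1.142 1.257 1.261 1.257 1.258]
lock left row 236
[312 313 314 315 316 317 318 319 320 321 322 323 324 325]
[220.667 222.333 218.667 221.    221.    211.    183.    126.667  86.     75.333  76.333  77.333  76.     72.667]
[1.288 1.288 1.294 1.288 1.287 1.287 1.289 1.162 1.152 1.151 1.149 1.143 1.137 1.139]
low pin shoulder row 252
[308 309 310 311 312 313 314 315 316 317 318 319 320 321 322 323]
[223.    225.    220.667 199.333 161.333 128.    115.    114.    116.    116.
[... 420 characters left out ...]
40.333 186.333 213.    221.333 216.333 185.    139.333 118.333 139.333 155.667 131.    105.     91.667  80.667  73.   ]
[1.342 1.35  1.365 1.364 1.364 1.364 1.366 1.137 1.136 1.13  1.363 1.363 1.143 1.138 1.139 1.132]
up sh row 226
[176.    191.333 203.    207.    193.667 155.333 129.667 113.    113.333 123.    141.667 146.333 129.333  98.667  80.     71.667]
[1.345 1.345 1.342 1.342 1.342 1.146 1.14  1.134 1.136 1.138 1.137 1.137 1.138 1.143 1.137 1.137]
front left col 319
[208 209 210 211 212 213 214 215 216 217 218 219] [ 80.333  75.333  71.     80.667 106.    144.667 158.333 141.    108.667  87.333  78.     89.667] [1.352 1.356 1.35  1.353 1.35  1.142 1.141 1.143 1.143 1.141 1.138 1.141]
```

```bash
python3 - <<'E'
import numpy as np
np.set_printoptions(linewidth=200,precision=4,suppress=True)
for f in("side8.npz","side0.npz"):
    D=np.load(f);d=D["range_z"];E=D["extrinsics"]
    def W(u,v,z):
        p=np.array([(u-D["cx"])/D["fx"]*z,(v-D["cy"])/D["fy"]*z,z]);return E[:3,:3].T@(p-E[:3,3])
    for nm,rows,cols,add in(("low pin",range(246,250),(315,316),.0029),("up pin",range(219,224),(316,),.0031),("low sh",range(251,254),range(314,319),.0055)):
        q=np.array([[d[r,c] for c in cols] for r in rows]);print(nm,q.round(3).tolist())
        z=np.median(q)+add; print("  ",W(np.mean(list(cols)),np.mean(list(rows)),z))
    w=D["w"];x,y,z=w[...,0],w[...,1],w[...,2]
    # locker side? front lip etc: front-left vertical edge pixel
    print("edge",W(318.5,236,np.median(d[232:240,320:322])))
    if f=="side8.npz":
        m=(x>.38)&(x<.50)&(abs(y+.11)<.015)&(z>.045)&(z<.13); p=w[m]
        A=np.c_[p[:,0]-.44,p[:,2]-.09,np.ones(len(p))];c=np.linalg.lstsq(A,p[:,1],rcond=None)[0];print("panel y fit",c)
E
```

```text
low pin [[1.156000018119812, 1.1610000133514404], [1.1629999876022339, 1.1629999876022339], [1.159999966621399, 1.1660000085830688], [1.1629999876022339, 1.1660000085830688]]
   [ 0.5575 -0.1025  0.0331]
up pin [[1.1369999647140503], [1.1360000371932983], [1.1330000162124634], [1.1360000371932983], [1.1380000114440918]]
   [ 0.5571 -0.1022  0.1001]
low sh [[1.1660000085830688, 1.1629999876022339, 1.1619999408721924, 1.1629999876022339, 1.1649999618530273], [1.1640000343322754, 1.1640000343322754, 1.1610000133514404, 1.1629999876022339, 1.1649999618530273], [1.159999966621399, 1.1640000343322754, 1.1660000085830688, 1.1660000085830688, 1.1660000085830688]]
   [ 0.5582 -0.1042  0.0221]
edge [ 0.5623 -0.1063  0.0633]
panel y fit [ 0.0088 -0.0027 -0.1111]
low pin [[1.159999966621399, 0.0], [1.156999945640564, 1.156000018119812], [1.159999966621399, 1.1619999408721924], [1.1660000085830688, 1.1640000343322754]]
   [ 0.5562 -0.1048  0.0345]
up pin [[1.1349999904632568], [1.1299999952316284], [1.1380000114440918], [1.1349999904632568], [1.1369999647140503]]
   [ 0.5568 -0.1027  0.1003]
low sh [[1.1640000343322754, 1.1629999876022339, 1.1629999876022339, 1.1660000085830688, 1.1660000085830688], [1.1629999876022339, 1.159999966621399, 1.159999966621399, 1.1610000133514404, 1.1640000343322754], [1.159999966621399, 1.1619999408721924, 1.1670000553131104, 1.1670000553131104, 1.1649999618530273]]
   [ 0.5579 -0.1046  0.0224]
edge [ 0.5617 -0.1073  0.0639]
```

Emit:
play_rows:
  plan:
    - {"translation": [0,0.15,-0.6],"roll": 0,"hand": 255}
    - {"translation": [0,0.3,-1.2],"roll": 0,"hand": 255}
    - {"translation": [0,0.32,-1.8],"roll": 0,"hand": 255}
    - {"translation": [0,0.32,-2.4],"roll": 0,"hand": 255}
    - {"translation": [0,0.32,-3.0],"roll": 0,"hand": 255}
    - {"translation": [0,0.32,-3.5],"roll": 0,"hand": 255}
    - {"translation": [0,0.32,-4.0],"roll": 0,"hand": 255}
    - {"translation": [0,0.32,-4.4],"roll": 0,"hand": 255}
    - {"translation": [0,0.32,-4.7],"roll": 0,"hand": 255}
    - {"translation": [0,0.32,-4.7],"roll": 0,"hand": 255}

```text
time_s: 8.15
tcp_pos: [0.4878, -0.1102, 0.1573]
tcp_rot: [2.858, 1.57, -0.275]
ft_force: [0.1, -0.9, -1.7]
width: 0.087
```

```bash
python3 g.py .4874 -.1122 .158 -89.4; python3 - <<'E'
from h import *
np.set_printoptions(precision=4,suppress=True,linewidth=200)
s=cam("side");t=cam("top");w=cloud(s)
np.savez("side10.npz",color=s["color"],w=w,**{k:s[k] for k in("fx","fy","cx","cy","extrinsics","range_z")})
crop(s,255,190,355,270,8,"pics/s10.png");crop(t,290,150,400,250,5,"pics/t10.png")
x,y,z=w[...,0],w[...,1],w[...,2]
m=(x>.43)&(x<.54)&(abs(y+.114)<.015)&(z>.045)&(z<.13); p=w[m]
A=np.c_[p[:,0]-.44,p[:,2]-.09,np.ones(len(p))];print("panel y fit",np.linalg.lstsq(A,p[:,1],rcond=None)[0])
m=(x>.40)&(x<.6)&(abs(y+.114)<.02)&(z>.06)&(z<.12);p=w[m];print(np.percentile(p[:,0],[0,1]))
m=(x>.40)&(x<.53)&(abs(y+.114)<.02)&(z>.15)&(z<.178);p=w[m];print("tab",np.percentile(p[:,0],[0,1,99,100]))
d=s["range_z"]
print(np.arange(308,324))
for r in range(212,256,2): print(r,d[r,308:324])
E
```

```text
t 8.15 tcp [ 0.4878 -0.1102  0.1573] toolY deg -89.49 F [ 0.05 -0.94 -1.65] T [0.016 0.032 0.008] w 0.0865 j [-0.25  0.37  1.96 -0.    0.81  1.32] tilt [ 4.e-04 -1.e-04 -1.e+00]
cm [-0.07  0.2   0.04] roll -0.0015
panel y fit [ 0.0112 -0.0073 -0.1144]
[0.4258 0.4268]
tab [0.4638 0.4642 0.5081 0.5085]
[308 309 310 311 312 313 314 315 316 317 318 319 320 321 322 323]
212 [1.1087 1.1051 1.1084 1.1061 1.1089 1.1117 1.111  1.122  1.1215 1.1189 0.     1.1203 1.1189 1.1236 1.3532 1.3495]
214 [1.1075 1.1086 1.1082 1.1086 1.1134 1.1152 1.1145 1.1191 1.1232 1.1202 1.122  1.1173 1.1255 1.1277 1.1428 1.1427]
216 [1.1071 1.1123 1.1094 1.1124 1.1122 1.1159 1.1134 1.361  1.3601 1.3631 1.3588 1.3612 1.1446 1.1357 1.1337 1.1367]
218 [1.1104 1.1122 1.1168 1.1137 1.1185 1.1148 1.1208 1.3673 1.3706 1.362  1.3641 1.3656 1.1465 1.1389 1.1348 1.1292]
220 [1.1125 1.1123 1.112  1.115  1.1189 1.1187 1.1149 1.1345 1.1348 1.1374 1.3773 1.3787 1.1393 1.1335 1.1342 1.132 ]
222 [1.1134 1.1158 1.1214 1.1166 1.12   1.1227 1.1229 1.1358 1.1368 1.1376 1.3611 1.3617 1.1429 1.1386 1.1349 1.1314]
224 [1.1171 1.1206 1.118
[... 1163 characters left out ...]
1396 1.1407 1.1388 1.1392 1.1415 1.1464 1.2502 1.2467 1.2487 1.2492 1.2506 1.1648 1.1649 1.1603 1.1549 1.1508]
246 [1.1395 1.1393 1.1431 1.148  1.1427 1.1439 1.2395 1.1606 1.1562 1.1627 1.2358 1.1719 1.1654 1.1584 1.1599 1.1542]
248 [0.     1.1443 1.1451 1.1471 1.1461 1.1464 1.1643 1.1613 1.1602 1.1634 1.2311 1.1736 1.1673 1.165  1.1618 1.1557]
250 [1.1458 1.1415 1.1473 1.1482 1.1503 1.2255 1.1667 1.1616 1.1629 1.1708 1.1676 1.1753 1.1686 1.1623 1.1616 1.1569]
252 [1.2109 1.2064 1.2085 1.2109 1.2107 1.1655 1.1623 1.1607 1.1595 1.1651 1.1639 1.1699 1.1622 1.1661 1.1621 1.1585]
254 [1.2055 1.2055 1.2045 1.2021 1.208  1.1691 1.1641 1.1669 1.1594 1.1695 1.1654 1.1661 1.1659 1.1704 1.1634 1.157 ]
```

View pics/s10.png

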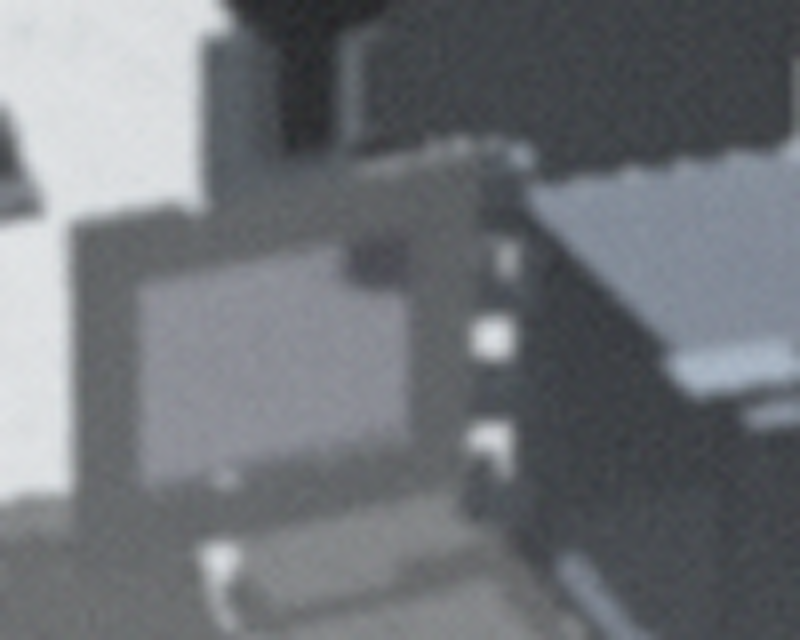

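View pics/t10.png

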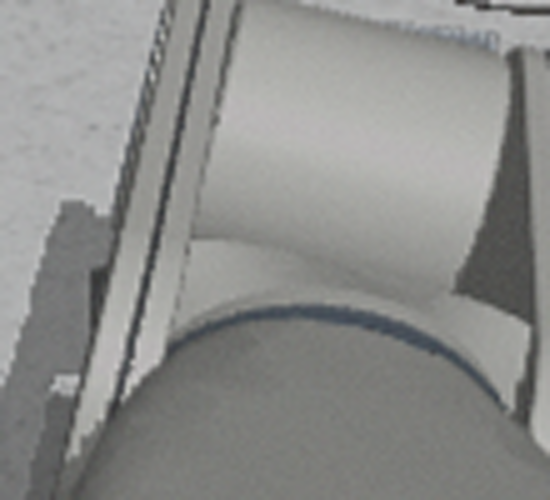

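Emit:
play_rows:
  plan:
    - {"translation": [0.1,0.05,0],"roll": 0,"hand": 255}
    - {"translation": [0.2,0.05,0],"roll": 0,"hand": 255}
    - {"translation": [0.3,0.05,0],"roll": 0,"hand": 255}
    - {"translation": [0.4,0.05,0],"roll": 0,"hand": 255}
    - {"translation": [0.5,0.05,0],"roll": 0,"hand": 255}
    - {"translation": [0.6,0.05,0],"roll": 0,"hand": 255}
    - {"translation": [0.7,0.05,0],"roll": 0,"hand": 255}
    - {"translation": [0.8,0.05,0],"roll": 0,"hand": 255}
    - {"translation": [0.85,0.05,0],"roll": 0,"hand": 255}
    - {"translation": [0.85,0.05,0],"roll": 0,"hand": 255}
  force: 20

```text
time_s: 9.08
tcp_pos: [0.487, -0.1106, 0.1487]
tcp_rot: [-0.241, 1.571, 2.909]
ft_force: [0.3, -0.6, -2.1]
width: 0.085
```

```bash
python3 g.py
```

```text
t 9.08 tcp [ 0.487  -0.1106  0.1487] toolY deg -89.50 F [ 0.32 -0.61 -2.06] T [-0.001 -0.029  0.034] w 0.0854 j [-0.25  0.38  1.97 -0.    0.79  1.31] tilt [-3.e-04  1.e-04 -1.e+00]
```

Emit:
play_rows:
  plan:
    - {"translation": [0.05,0,0],"roll": 0,"hand": 255}
    - {"translation": [0.1,0,0],"roll": 0,"hand": 255}
    - {"translation": [0.15,0,0],"roll": 0,"hand": 255}
    - {"translation": [0.2,0,0],"roll": 0,"hand": 255}
    - {"translation": [0.25,0,0],"roll": 0,"hand": 255}
    - {"translation": [0.3,0,0],"roll": 0,"hand": 255}
    - {"translation": [0.35,0,0],"roll": 0,"hand": 255}
    - {"translation": [0.4,0,0],"roll": 0,"hand": 255}
    - {"translation": [0.4,0,0],"roll": 0,"hand": 255}
    - {"translation": [0.4,0,0],"roll": 0,"hand": 255}

```text
time_s: 9.92
tcp_pos: [0.4871, -0.1106, 0.1448]
tcp_rot: [0.018, 1.571, -3.115]
ft_force: [-0.5, -0.2, -1.3]
width: 0.092
```

```bash
python3 g.py
```

```text
t 9.92 tcp [ 0.4871 -0.1106  0.1448] toolY deg -89.50 F [-0.5  -0.16 -1.26] T [-0.036 -0.037  0.007] w 0.0917 j [-0.25  0.39  1.97 -0.    0.78  1.31] tilt [-1.e-04 -0.e+00 -1.e+00]
```

Emit:
play_rows:
  plan:
    - {"translation": [0.03,0,0],"roll": 0,"hand": 255}
    - {"translation": [0.06,0,0],"roll": 0,"hand": 255}
    - {"translation": [0.09,0,0],"roll": 0,"hand": 255}
    - {"translation": [0.12,0,0],"roll": 0,"hand": 255}
    - {"translation": [0.15,0,0],"roll": 0,"hand": 255}
    - {"translation": [0.18,0,0],"roll": 0,"hand": 255}
    - {"translation": [0.2,0,0],"roll": 0,"hand": 255}
    - {"translation": [0.2,0,0],"roll": 0,"hand": 255}
    - {"translation": [0.2,0,0],"roll": 0,"hand": 255}
    - {"translation": [0.2,0,0],"roll": 0,"hand": 255}

```text
time_s: 10.75
tcp_pos: [0.4871, -0.1106, 0.1428]
tcp_rot: [2.358, 1.571, -0.775]
ft_force: [-0.2, 0.2, -1.7]
width: 0.084
```

```bash
python3 g.py
```

```text
t 10.75 tcp [ 0.4871 -0.1106  0.1428] toolY deg -89.49 F [-0.16  0.25 -1.66] T [-0.007 -0.03  -0.061] w 0.0836 j [-0.25  0.39  1.97 -0.    0.78  1.31] tilt [ 0. -0. -1.]
```

Emit:
play_rows:
  plan:
    - {"translation": [0.04,0,0],"roll": 0,"hand": 255}
    - {"translation": [0.08,0,0],"roll": 0,"hand": 255}
    - {"translation": [0.12,0,0],"roll": 0,"hand": 255}
    - {"translation": [0.16,0,0],"roll": 0,"hand": 255}
    - {"translation": [0.2,0,0],"roll": 0,"hand": 255}
    - {"translation": [0.24,0,0],"roll": 0,"hand": 255}
    - {"translation": [0.28,0,0],"roll": 0,"hand": 255}
    - {"translation": [0.3,0,0],"roll": 0,"hand": 255}
    - {"translation": [0.3,0,0],"roll": 0,"hand": 255}
    - {"translation": [0.3,0,0],"roll": 0,"hand": 255}

```text
time_s: 11.58
tcp_pos: [0.4871, -0.1106, 0.1398]
tcp_rot: [-0.329, 1.571, 2.821]
ft_force: [-0.0, -0.5, -2.3]
width: 0.09
```

```bash
python3 g.py;  python3 - <<'E'
from h import *
s=cam("side")
crop(s,255,190,355,270,8,"pics/s11.png")
E
```

```text
t 11.58 tcp [ 0.4871 -0.1106  0.1398] toolY deg -89.50 F [-0.04 -0.47 -2.3 ] T [-0.007 -0.047  0.013] w 0.0900 j [-0.25  0.4   1.98  0.    0.77  1.31] tilt [-1.e-04  0.e+00 -1.e+00]
```

View pics/s11.png

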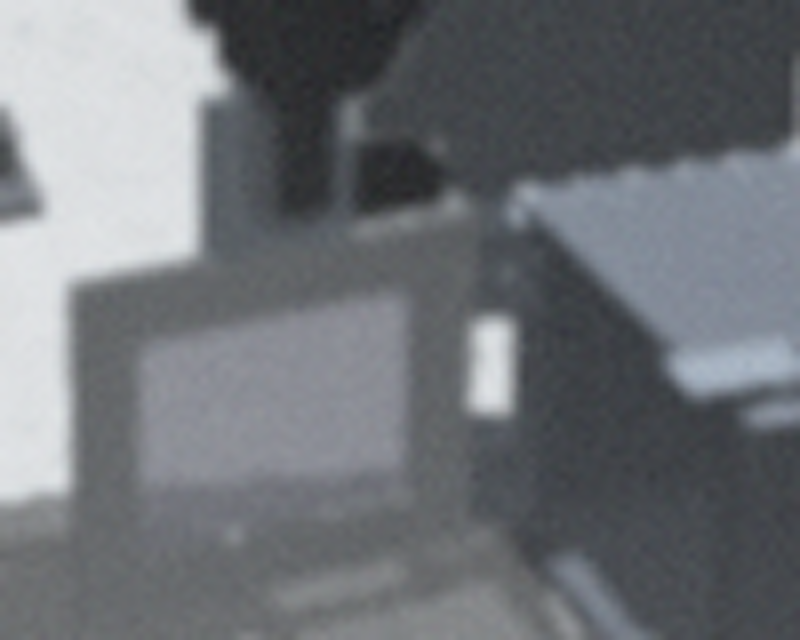

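Emit:
play_rows:
  plan:
    - {"translation": [0.06,0,0],"roll": 0,"hand": 255}
    - {"translation": [0.12,0,0],"roll": 0,"hand": 255}
    - {"translation": [0.18,0,0],"roll": 0,"hand": 255}
    - {"translation": [0.24,0,0],"roll": 0,"hand": 255}
    - {"translation": [0.3,0,0],"roll": 0,"hand": 255}
    - {"translation": [0.36,0,0],"roll": 0,"hand": 255}
    - {"translation": [0.42,0,0],"roll": 0,"hand": 255}
    - {"translation": [0.48,0,0],"roll": 0,"hand": 255}
    - {"translation": [0.5,0,0],"roll": 0,"hand": 255}
    - {"translation": [0.5,0,0],"roll": 0,"hand": 255}

```text
time_s: 12.47
tcp_pos: [0.4871, -0.1106, 0.1348]
tcp_rot: [-0.222, 1.571, 2.929]
ft_force: [0.1, -0.8, -2.0]
width: 0.087
```

```bash
python3 g.py
```

```text
t 12.47 tcp [ 0.4871 -0.1106  0.1348] toolY deg -89.50 F [ 0.09 -0.79 -2.03] T [-0.03  -0.041 -0.014] w 0.0872 j [-0.25  0.41  1.98 -0.    0.76  1.31] tilt [-1.e-04  0.e+00 -1.e+00]
```

Still free; seat expected about 3 mm lower.

Emit:
play_rows:
  plan:
    - {"translation": [0.03,0,0],"roll": 0,"hand": 255}
    - {"translation": [0.06,0,0],"roll": 0,"hand": 255}
    - {"translation": [0.09,0,0],"roll": 0,"hand": 255}
    - {"translation": [0.12,0,0],"roll": 0,"hand": 255}
    - {"translation": [0.15,0,0],"roll": 0,"hand": 255}
    - {"translation": [0.18,0,0],"roll": 0,"hand": 255}
    - {"translation": [0.2,0,0],"roll": 0,"hand": 255}
    - {"translation": [0.2,0,0],"roll": 0,"hand": 255}
    - {"translation": [0.2,0,0],"roll": 0,"hand": 255}
    - {"translation": [0.2,0,0],"roll": 0,"hand": 255}

```text
time_s: 13.3
tcp_pos: [0.4871, -0.1106, 0.1328]
tcp_rot: [1.779, 1.571, -1.354]
ft_force: [-0.1, 0.3, -1.3]
width: 0.093
```

```bash
python3 g.py
```

```text
t 13.30 tcp [ 0.4871 -0.1106  0.1328] toolY deg -89.50 F [-0.11  0.32 -1.33] T [-0.018 -0.028 -0.008] w 0.0928 j [-0.25  0.41  1.98 -0.    0.75  1.31] tilt [ 0. -0. -1.]
```

Emit:
play_rows:
  plan:
    - {"translation": [0.02,0,0],"roll": 0,"hand": 255}
    - {"translation": [0.04,0,0],"roll": 0,"hand": 255}
    - {"translation": [0.06,0,0],"roll": 0,"hand": 255}
    - {"translation": [0.08,0,0],"roll": 0,"hand": 255}
    - {"translation": [0.1,0,0],"roll": 0,"hand": 255}
    - {"translation": [0.1,0,0],"roll": 0,"hand": 255}
    - {"translation": [0.1,0,0],"roll": 0,"hand": 255}
    - {"translation": [0.1,0,0],"roll": 0,"hand": 255}
    - {"translation": [0.1,0,0],"roll": 0,"hand": 255}
    - {"translation": [0.1,0,0],"roll": 0,"hand": 255}

```text
time_s: 14.13
tcp_pos: [0.4871, -0.1106, 0.1318]
tcp_rot: [2.987, 1.571, -0.146]
ft_force: [0.6, 0.5, -1.5]
width: 0.088
```

```bash
python3 g.py
```

```text
t 14.13 tcp [ 0.4871 -0.1106  0.1318] toolY deg -89.50 F [ 0.61  0.46 -1.5 ] T [ 0.025  0.006 -0.004] w 0.0884 j [-0.25  0.41  1.98  0.    0.75  1.31] tilt [ 1.e-04 -0.e+00 -1.e+00]
```

Emit:
play_rows:
  plan:
    - {"translation": [0.02,0,0],"roll": 0,"hand": 255}
    - {"translation": [0.04,0,0],"roll": 0,"hand": 255}
    - {"translation": [0.06,0,0],"roll": 0,"hand": 255}
    - {"translation": [0.08,0,0],"roll": 0,"hand": 255}
    - {"translation": [0.1,0,0],"roll": 0,"hand": 255}
    - {"translation": [0.1,0,0],"roll": 0,"hand": 255}
    - {"translation": [0.1,0,0],"roll": 0,"hand": 255}
    - {"translation": [0.1,0,0],"roll": 0,"hand": 255}
    - {"translation": [0.1,0,0],"roll": 0,"hand": 255}
    - {"translation": [0.1,0,0],"roll": 0,"hand": 255}

```text
time_s: 14.97
tcp_pos: [0.4871, -0.1107, 0.1313]
tcp_rot: [2.504, 1.571, -0.628]
ft_force: [-3.4, -0.5, 7.5]
width: 0.091
```

```bash
python3 g.py
```

```text
t 14.97 tcp [ 0.4871 -0.1107  0.1313] toolY deg -89.49 F [-3.36 -0.45  7.46] T [0.068 0.274 0.027] w 0.0906 j [-0.25  0.41  1.98 -0.    0.75  1.31] tilt [ 1.e-04 -1.e-04 -1.e+00]
```

Emit:
play_rows:
  plan:
    - {"translation": [0,0,0],"roll": 0,"hand": 235}
    - {"translation": [0,0,0],"roll": 0,"hand": 230}
    - {"translation": [0,0,0],"roll": 0,"hand": 225}
    - {"translation": [0,0,0],"roll": 0,"hand": 220}
    - {"translation": [0,0,0],"roll": 0,"hand": 215}
    - {"translation": [0,0,0],"roll": 0,"hand": 210}
    - {"translation": [0,0,0],"roll": 0,"hand": 205}
    - {"translation": [0,0,0],"roll": 0,"hand": 200}
    - {"translation": [0,0,0],"roll": 0,"hand": 195}
    - {"translation": [0,0,0],"roll": 0,"hand": 195}

```text
time_s: 15.8
tcp_pos: [0.4871, -0.1106, 0.1308]
tcp_rot: [-0.397, 1.571, 2.753]
ft_force: [-0.1, 0.1, 0.3]
width: 0.239
```

```bash
python3 g.py;  python3 - <<'E'
from h import *
np.set_printoptions(precision=4,suppress=True,linewidth=200)
s=cam("side");w=cloud(s)
crop(s,255,190,355,270,8,"pics/s12.png")
x,y,z=w[...,0],w[...,1],w[...,2]
m=(x>.43)&(x<.54)&(abs(y+.114)<.015)&(z>.045)&(z<.105); p=w[m]
A=np.c_[p[:,0]-.487,p[:,2]-.09,np.ones(len(p))];print("panel y fit",np.linalg.lstsq(A,p[:,1],rcond=None)[0])
m=(x>.40)&(x<.6)&(abs(y+.114)<.02)&(z>.06)&(z<.1);p=w[m];print(np.percentile(p[:,0],[0,1]))
m=(x>.43)&(x<.46)&(abs(y+.112)<.02);p=w[m];print("ztop free end",np.percentile(p[:,2],[98,99,100]))
m=(x>.51)&(x<.54)&(abs(y+.112)<.02);p=w[m];print("ztop hinge end",np.percentile(p[:,2],[98,99,100]))
E
python3 - <<'E'
import numpy as np
D=np.load("side10.npz");w=D["w"];x,y,z=w[...,0],w[...,1],w[...,2]
m=(x>.43)&(x<.46)&(abs(y+.112)<.02);p=w[m];print("before: free",np.percentile(p[:,2],[98,99,100]))
m=(x>.51)&(x<.54)&(abs(y+.112)<.02);p=w[m];print(np.percentile(p[:,2],[98,99,100]))
E
```

```text
t 15.80 tcp [ 0.4871 -0.1106  0.1308] toolY deg -89.50 F [-0.14  0.15  0.26] T [-0.019 -0.017  0.015] w 0.2391 j [-0.25  0.41  1.98  0.    0.75  1.31] tilt [-0.  0. -1.]
panel y fit [ 0.0124 -0.0326 -0.1151]
[0.4243 0.4255]
ztop free end [0.3809 0.3817 0.3826]
ztop hinge end [0.1143 0.2946 0.3174]
before: free [0.40678906 0.40790407 0.4088708 ]
[0.32110316 0.34406356 0.38501479]
```

View pics/s12.png

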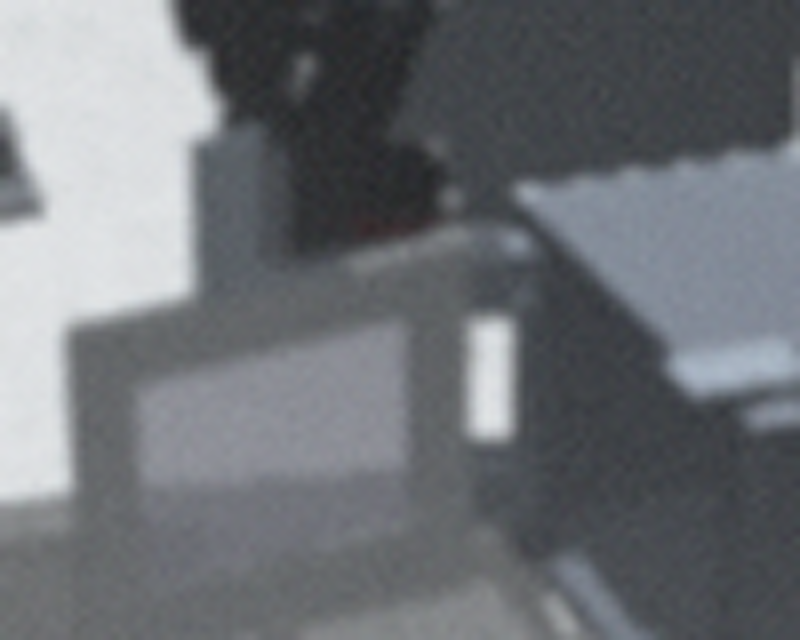

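```bash
 python3 - <<'E'
from h import *
np.set_printoptions(precision=4,suppress=True,linewidth=200)
s=cam("side");w=cloud(s)
np.savez("side12.npz",color=s["color"],w=w,**{k:s[k] for k in("fx","fy","cx","cy","extrinsics","range_z")})
for f in("side8.npz","side10.npz","side12.npz"):
    w=np.load(f)["w"];x,y,z=w[...,0],w[...,1],w[...,2]
    e=np.nanmin(x[(abs(y+.112)<.02)&(z>.06)&(z<.1)&(x>.37)])
    for a,b in((.003,.03),(.095,.117)):
        m=(x>e+a)&(x<e+b)&(abs(y+.112)<.012)&(z<.145);p=w[m];print(f,e,"ztop",np.percentile(p[:,2],[95,98,99,100]))
E
```

```text
side8.npz 0.3780769135605902 ztop [0.137  0.1389 0.1393 0.1403]
side8.npz 0.3780769135605902 ztop [0.1368 0.1388 0.1394 0.1406]
side10.npz 0.42577921351058573 ztop [0.1369 0.1387 0.1393 0.1402]
side10.npz 0.42577921351058573 ztop [0.1371 0.1393 0.1399 0.1412]
side12.npz 0.42370258606293687 ztop [0.1081 0.1094 0.1098 0.111 ]
side12.npz 0.42370258606293687 ztop [0.1106 0.1129 0.1133 0.1139]
```

```bash
 python3 - <<'E'
import numpy as np
k=np.array([-7,71.])
for d in np.arange(2.2,22.1,2.2):
    a=np.radians(d);R=np.array([[np.cos(a),-np.sin(a)],[np.sin(a),np.cos(a)]])
    D=k-R@k; print(d,"y %.2f z %.2f cm roll %.3f"%(D[0]/10,-D[1]/10,-a))
E
```

```text
2.2 y 0.27 z -0.03 cm roll -0.038
4.4 y 0.54 z -0.07 cm roll -0.077
6.6000000000000005 y 0.81 z -0.13 cm roll -0.115
8.8 y 1.08 z -0.19 cm roll -0.154
11.0 y 1.34 z -0.26 cm roll -0.192
13.2 y 1.60 z -0.35 cm roll -0.230
15.400000000000002 y 1.86 z -0.44 cm roll -0.269
17.6 y 2.11 z -0.54 cm roll -0.307
19.8 y 2.36 z -0.66 cm roll -0.346
22.0 y 2.61 z -0.78 cm roll -0.384
```

Emit:
play_rows:
  plan:
    - {"translation": [0,0.27,-0.03],"roll": -0.038,"hand": 195}
    - {"translation": [0,0.54,-0.07],"roll": -0.077,"hand": 195}
    - {"translation": [0,0.81,-0.13],"roll": -0.115,"hand": 195}
    - {"translation": [0,1.08,-0.19],"roll": -0.154,"hand": 195}
    - {"translation": [0,1.34,-0.26],"roll": -0.192,"hand": 195}
    - {"translation": [0,1.6,-0.35],"roll": -0.23,"hand": 195}
    - {"translation": [0,1.86,-0.44],"roll": -0.269,"hand": 195}
    - {"translation": [0,2.11,-0.54],"roll": -0.307,"hand": 195}
    - {"translation": [0,2.36,-0.66],"roll": -0.346,"hand": 195}
    - {"translation": [0,2.61,-0.78],"roll": -0.384,"hand": 195}

```text
time_s: 16.73
tcp_pos: [0.4952, -0.1367, 0.1308]
tcp_rot: [-1.053, 1.571, 2.484]
ft_force: [-0.6, 0.3, -0.3]
width: 0.238
```

```bash
python3 g.py;  python3 - <<'E'
from h import *
s=cam("side")
crop(s,235,150,395,270,5,"pics/s13.png")
E
```

```text
t 16.73 tcp [ 0.4952 -0.1367  0.1308] toolY deg -67.39 F [-0.58  0.32 -0.3 ] T [ 0.018 -0.011  0.03 ] w 0.2380 j [-0.29  0.43  1.95  0.    0.76  0.88] tilt [-1.e-04  1.e-04 -1.e+00]
```

View pics/s13.png

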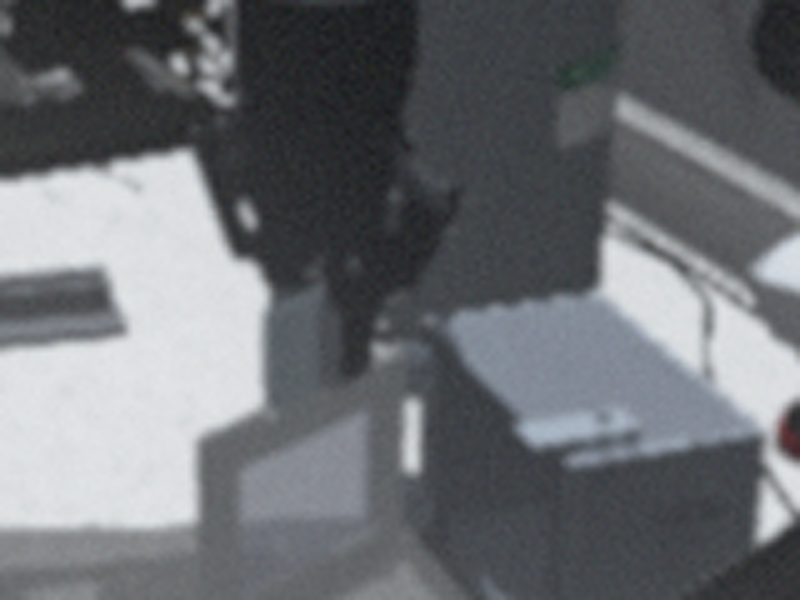

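The door swings with the caged tab (tab at (300,340), free edge at (205,500) in the crop) and the hinge stays in place. I'll repeat the same arc.

Emit:
play_rows:
  plan:
    - {"translation": [0,0.27,-0.03],"roll": -0.038,"hand": 195}
    - {"translation": [0,0.54,-0.07],"roll": -0.077,"hand": 195}
    - {"translation": [0,0.81,-0.13],"roll": -0.115,"hand": 195}
    - {"translation": [0,1.08,-0.19],"roll": -0.154,"hand": 195}
    - {"translation": [0,1.34,-0.26],"roll": -0.192,"hand": 195}
    - {"translation": [0,1.6,-0.35],"roll": -0.23,"hand": 195}
    - {"translation": [0,1.86,-0.44],"roll": -0.269,"hand": 195}
    - {"translation": [0,2.11,-0.54],"roll": -0.307,"hand": 195}
    - {"translation": [0,2.36,-0.66],"roll": -0.346,"hand": 195}
    - {"translation": [0,2.61,-0.78],"roll": -0.384,"hand": 195}

```text
time_s: 17.62
tcp_pos: [0.5123, -0.1577, 0.1308]
tcp_rot: [-1.295, 1.571, 2.624]
ft_force: [-0.3, -0.2, 0.2]
width: 0.235
```

```bash
python3 g.py
```

```text
t 17.62 tcp [ 0.5123 -0.1577  0.1308] toolY deg -45.44 F [-0.33 -0.17  0.2 ] T [0.    0.017 0.   ] w 0.2355 j [-0.32  0.46  1.9   0.    0.79  0.47] tilt [-2.e-04  1.e-04 -1.e+00]
```

Emit:
play_rows:
  plan:
    - {"translation": [0,0.27,-0.03],"roll": -0.038,"hand": 195}
    - {"translation": [0,0.54,-0.07],"roll": -0.077,"hand": 195}
    - {"translation": [0,0.81,-0.13],"roll": -0.115,"hand": 195}
    - {"translation": [0,1.08,-0.19],"roll": -0.154,"hand": 195}
    - {"translation": [0,1.34,-0.26],"roll": -0.192,"hand": 195}
    - {"translation": [0,1.6,-0.35],"roll": -0.23,"hand": 195}
    - {"translation": [0,1.86,-0.44],"roll": -0.269,"hand": 195}
    - {"translation": [0,2.11,-0.54],"roll": -0.307,"hand": 195}
    - {"translation": [0,2.36,-0.66],"roll": -0.346,"hand": 195}
    - {"translation": [0,2.61,-0.78],"roll": -0.384,"hand": 195}

```text
time_s: 18.45
tcp_pos: [0.5362, -0.1708, 0.1308]
tcp_rot: [-1.65, 1.571, 2.654]
ft_force: [0.2, 0.4, -0.6]
width: 0.237
```

```bash
python3 g.py;  python3 - <<'E'
from h import *
s=cam("side");t=cam("top")
crop(s,235,150,395,270,5,"pics/s14.png");crop(t,290,130,420,250,5,"pics/t14.png")
E
```

```text
t 18.45 tcp [ 0.5362 -0.1708  0.1308] toolY deg -23.44 F [ 0.17  0.43 -0.57] T [ 0.059  0.017 -0.017] w 0.2366 j [-0.33  0.49  1.84  0.    0.81  0.08] tilt [-2.e-04  1.e-04 -1.e+00]
```

View pics/s14.png

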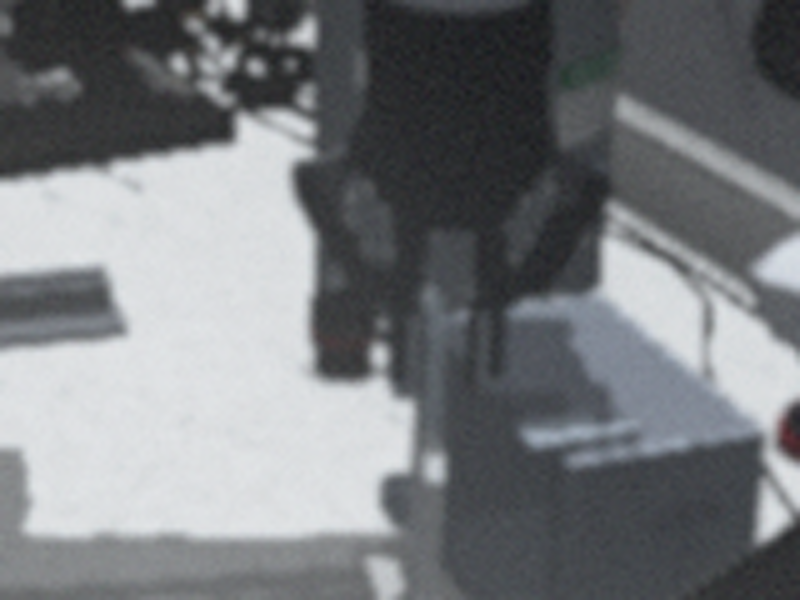

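Emit:
play_rows:
  plan:
    - {"translation": [0,0.27,-0.03],"roll": -0.038,"hand": 195}
    - {"translation": [0,0.54,-0.07],"roll": -0.077,"hand": 195}
    - {"translation": [0,0.81,-0.13],"roll": -0.115,"hand": 195}
    - {"translation": [0,1.08,-0.19],"roll": -0.154,"hand": 195}
    - {"translation": [0,1.34,-0.26],"roll": -0.192,"hand": 195}
    - {"translation": [0,1.6,-0.35],"roll": -0.23,"hand": 195}
    - {"translation": [0,1.86,-0.44],"roll": -0.269,"hand": 195}
    - {"translation": [0,2.11,-0.54],"roll": -0.307,"hand": 195}
    - {"translation": [0,2.2,-0.6],"roll": -0.33,"hand": 195}
    - {"translation": [0,2.2,-0.6],"roll": -0.33,"hand": 195}

```text
time_s: 19.38
tcp_pos: [0.5588, -0.1741, 0.1308]
tcp_rot: [-1.771, 1.571, 2.861]
ft_force: [-0.2, -0.3, 0.7]
width: 0.237
```

```bash
python3 g.py;  python3 - <<'E'
from h import *
s=cam("side");t=cam("top")
crop(s,235,150,395,270,5,"pics/s15.png");crop(t,290,130,420,250,5,"pics/t15.png")
E
```

```text
t 19.38 tcp [ 0.5588 -0.1741  0.1308] toolY deg -4.61 F [-0.19 -0.29  0.65] T [0.001 0.032 0.018] w 0.2372 j [-0.32  0.51  1.79 -0.    0.84 -0.24] tilt [-1.e-04  0.e+00 -1.e+00]
```

View pics/s15.png

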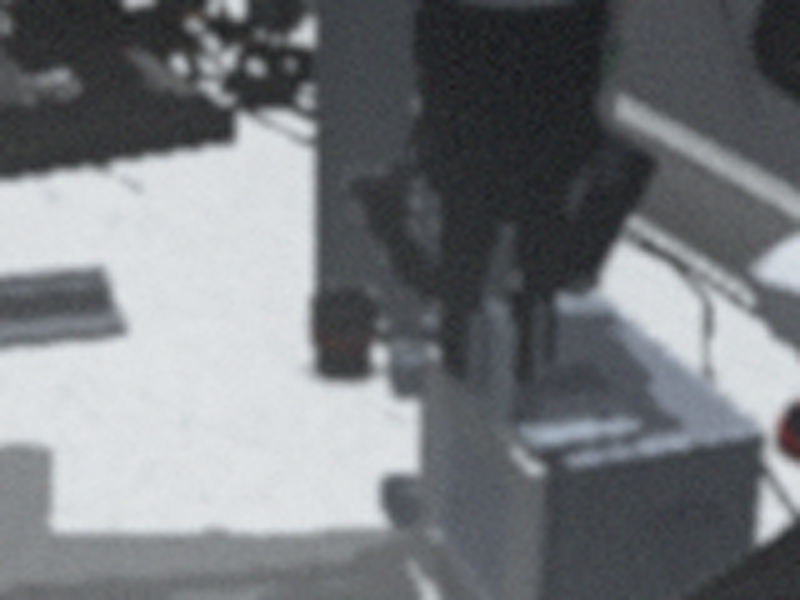

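View pics/t15.png

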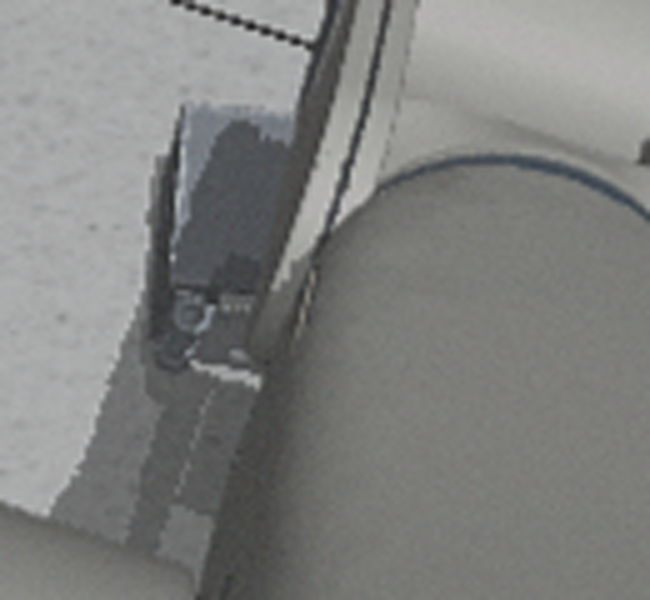

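Emit:
play_rows:
  plan:
    - {"translation": [0,0.05,0],"roll": 0,"hand": 195}
    - {"translation": [0,0.1,0],"roll": 0,"hand": 195}
    - {"translation": [0,0.15,0],"roll": 0,"hand": 195}
    - {"translation": [0,0.2,0],"roll": 0,"hand": 195}
    - {"translation": [0,0.25,0],"roll": 0,"hand": 195}
    - {"translation": [0,0.3,0],"roll": 0,"hand": 195}
    - {"translation": [0,0.3,0],"roll": 0,"hand": 195}
    - {"translation": [0,0.3,0],"roll": 0,"hand": 195}
    - {"translation": [0,0.3,0],"roll": 0,"hand": 195}
    - {"translation": [0,0.3,0],"roll": 0,"hand": 195}

```text
time_s: 20.32
tcp_pos: [0.5617, -0.1744, 0.1308]
tcp_rot: [-0.02, 1.571, -1.671]
ft_force: [0.3, -0.7, 0.5]
width: 0.233
```

```bash
python3 g.py;  python3 - <<'E'
from h import *
s=cam("side")
np.save("w16.npy",cloud(s))
crop(s,300,200,360,280,8,"pics/s16.png")
E
```

```text
t 20.32 tcp [ 0.5617 -0.1744  0.1308] toolY deg -4.58 F [ 0.34 -0.65  0.51] T [ 0.02  -0.006  0.   ] w 0.2333 j [-0.32  0.52  1.78 -0.    0.84 -0.24] tilt [-0. -0. -1.]
```

View pics/s16.png

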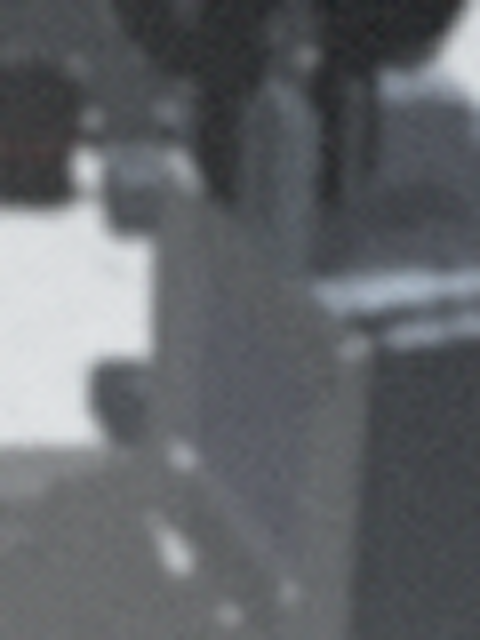

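```bash
cat > gap.py <<'E'
from h import *
np.set_printoptions(precision=4,suppress=True,linewidth=200)
s=cam("side");w=cloud(s).reshape(-1,3);w=w[~np.isnan(w).any(1)]
a=np.radians(-4.4);R=np.array([[np.cos(a),-np.sin(a),0],[np.sin(a),np.cos(a),0],[0,0,1]])
q=(w-np.array([.6085,-.170,0]))@R
m=(q[:,0]>-.085)&(q[:,0]<-.03)&(q[:,1]>-.066)&(q[:,1]<.045)&(q[:,2]>.03)&(q[:,2]<.095);p=q[m]
l=cv2.fitLine((p[:,:2]*1000).astype(np.float32),cv2.DIST_HUBER,0,.1,.01).ravel()
print(len(p),"door yaw rel cab deg",np.degrees(np.arctan2(-l[0]*np.sign(l[1]),abs(l[1]))))
for y in(-.06,-.04,0,.04):
    z=p[abs(p[:,1]-y)<.008];print(y,len(z),np.median(z[:,0]) if len(z) else None)
E
python3 gap.py
```

```text
609 door yaw rel cab deg -1.9777808
-0.06 114 -0.057525329702291385
-0.04 77 -0.05558598748830394
0 79 -0.05431896484102654
0.04 84 -0.05423343533264001
```

Emit:
play_rows:
  plan:
    - {"translation": [0,0.03,0],"roll": 0,"hand": 195}
    - {"translation": [0,0.06,0],"roll": 0,"hand": 195}
    - {"translation": [0,0.09,0],"roll": 0,"hand": 195}
    - {"translation": [0,0.12,0],"roll": 0,"hand": 195}
    - {"translation": [0,0.15,0],"roll": 0,"hand": 195}
    - {"translation": [0,0.17,0],"roll": 0,"hand": 195}
    - {"translation": [0,0.17,0],"roll": 0,"hand": 195}
    - {"translation": [0,0.17,0],"roll": 0,"hand": 195}
    - {"translation": [0,0.17,0],"roll": 0,"hand": 195}
    - {"translation": [0,0.17,0],"roll": 0,"hand": 195}

```text
time_s: 21.25
tcp_pos: [0.5634, -0.1745, 0.1308]
tcp_rot: [-0.828, 1.571, -2.479]
ft_force: [-1.8, 1.1, 0.6]
width: 0.235
```

```bash
python3 g.py; python3 gap.py
```

```text
t 21.25 tcp [ 0.5634 -0.1745  0.1308] toolY deg -4.58 F [-1.78  1.13  0.57] T [-0.024  0.057  0.012] w 0.2354 j [-0.32  0.52  1.78 -0.    0.84 -0.24] tilt [-0. -0. -1.]
607 door yaw rel cab deg -0.9912081
-0.06 94 -0.05539973875937711
-0.04 85 -0.05354835245410719
0 82 -0.052669856393216724
0.04 71 -0.0539823392507926
```

Emit:
play_rows:
  plan:
    - {"translation": [0,-0.02,0],"roll": 0,"hand": 195}
    - {"translation": [0,-0.04,0],"roll": 0,"hand": 195}
    - {"translation": [0,-0.06,0],"roll": 0,"hand": 195}
    - {"translation": [0,-0.08,0],"roll": 0,"hand": 195}
    - {"translation": [0,-0.1,0],"roll": 0,"hand": 195}
    - {"translation": [0,-0.13,0],"roll": 0,"hand": 195}
    - {"translation": [0,-0.17,0],"roll": 0,"hand": 195}
    - {"translation": [0,-0.22,0],"roll": 0,"hand": 195}
    - {"translation": [0,-0.27,0],"roll": 0,"hand": 195}
    - {"translation": [0,-0.32,0],"roll": 0,"hand": 195}

```text
time_s: 22.13
tcp_pos: [0.5602, -0.1743, 0.1308]
tcp_rot: [-1.718, 1.571, 2.915]
ft_force: [0.5, -0.8, -0.8]
width: 0.236
```

```bash
python3 g.py; python3 gap.py
```

```text
t 22.13 tcp [ 0.5602 -0.1743  0.1308] toolY deg -4.58 F [ 0.5  -0.79 -0.84] T [ 0.011 -0.059 -0.04 ] w 0.2361 j [-0.32  0.52  1.79 -0.    0.84 -0.24] tilt [-0.  0. -1.]
596 door yaw rel cab deg -2.5986114
-0.06 116 -0.059729844900281395
-0.04 80 -0.05717908440095047
0 78 -0.055043330465637585
0.04 79 -0.0546839273097376
```

Emit:
play_rows:
  plan:
    - {"translation": [0,0.05,0],"roll": 0,"hand": 195}
    - {"translation": [0,0.1,0],"roll": 0,"hand": 195}
    - {"translation": [0,0.15,0],"roll": 0,"hand": 195}
    - {"translation": [0,0.2,0],"roll": 0,"hand": 195}
    - {"translation": [0,0.24,0],"roll": 0,"hand": 195}
    - {"translation": [0,0.27,0],"roll": 0,"hand": 195}
    - {"translation": [0,0.3,0],"roll": 0,"hand": 195}
    - {"translation": [0,0.33,0],"roll": 0,"hand": 195}
    - {"translation": [0,0.33,0],"roll": 0,"hand": 195}
    - {"translation": [0,0.33,0],"roll": 0,"hand": 195}

```text
time_s: 23.02
tcp_pos: [0.5635, -0.1745, 0.1308]
tcp_rot: [-1.674, 1.571, 2.958]
ft_force: [-0.7, 0.2, 0.6]
width: 0.235
```

```bash
python3 g.py; python3 gap.py
```

```text
t 23.02 tcp [ 0.5635 -0.1745  0.1308] toolY deg -4.59 F [-0.74  0.18  0.58] T [ 0.022  0.112 -0.004] w 0.2349 j [-0.32  0.52  1.78 -0.    0.84 -0.24] tilt [-2.e-04  0.e+00 -1.e+00]
619 door yaw rel cab deg -0.9595843
-0.06 99 -0.055318948441163196
-0.04 93 -0.053416083647699446
0 84 -0.052717210561099764
0.04 77 -0.05375557500818602
```

Emit:
play_rows:
  plan:
    - {"translation": [0,-0.005,0],"roll": 0,"hand": 195}
    - {"translation": [0,-0.01,0],"roll": 0,"hand": 195}
    - {"translation": [0,-0.015,0],"roll": 0,"hand": 195}
    - {"translation": [0,-0.02,0],"roll": 0,"hand": 195}
    - {"translation": [0,-0.025,0],"roll": 0,"hand": 195}
    - {"translation": [0,-0.03,0],"roll": 0,"hand": 195}
    - {"translation": [0,-0.035,0],"roll": 0,"hand": 195}
    - {"translation": [0,-0.04,0],"roll": 0,"hand": 195}
    - {"translation": [0,-0.045,0],"roll": 0,"hand": 195}
    - {"translation": [0,-0.05,0],"roll": 0,"hand": 195}

```text
time_s: 23.9
tcp_pos: [0.5631, -0.1745, 0.1309]
tcp_rot: [1.214, 1.571, -0.437]
ft_force: [0.1, 0.0, -0.2]
width: 0.237
```

```bash
python3 g.py; python3 gap.py
```

```text
t 23.90 tcp [ 0.5631 -0.1745  0.1309] toolY deg -4.58 F [ 0.13  0.02 -0.22] T [0.04  0.034 0.054] w 0.2367 j [-0.32  0.52  1.78 -0.    0.84 -0.24] tilt [ 1.e-04 -0.e+00 -1.e+00]
608 door yaw rel cab deg -1.3648129
-0.06 96 -0.05587654374736145
-0.04 86 -0.05392671302804507
0 80 -0.05286784262790654
0.04 73 -0.05399197277386416
```

Ease off a bit more, at the same slow rate.

Emit:
play_rows:
  plan:
    - {"translation": [0,-0.005,0],"roll": 0,"hand": 195}
    - {"translation": [0,-0.01,0],"roll": 0,"hand": 195}
    - {"translation": [0,-0.015,0],"roll": 0,"hand": 195}
    - {"translation": [0,-0.02,0],"roll": 0,"hand": 195}
    - {"translation": [0,-0.025,0],"roll": 0,"hand": 195}
    - {"translation": [0,-0.03,0],"roll": 0,"hand": 195}
    - {"translation": [0,-0.035,0],"roll": 0,"hand": 195}
    - {"translation": [0,-0.04,0],"roll": 0,"hand": 195}
    - {"translation": [0,-0.045,0],"roll": 0,"hand": 195}
    - {"translation": [0,-0.05,0],"roll": 0,"hand": 195}

```text
time_s: 24.78
tcp_pos: [0.5626, -0.1745, 0.1308]
tcp_rot: [1.218, 1.571, -0.433]
ft_force: [-0.1, 0.4, -0.5]
width: 0.235
```

Emit:
play_rows:
  plan:
    - {"translation": [0,-0.01,0],"roll": 0,"hand": 195}
    - {"translation": [0,-0.02,0],"roll": 0,"hand": 195}
    - {"translation": [0,-0.03,0],"roll": 0,"hand": 195}
    - {"translation": [0,-0.04,0],"roll": 0,"hand": 195}
    - {"translation": [0,-0.05,0],"roll": 0,"hand": 195}
    - {"translation": [0,-0.06,0],"roll": 0,"hand": 195}
    - {"translation": [0,-0.07,0],"roll": 0,"hand": 195}
    - {"translation": [0,-0.08,0],"roll": 0,"hand": 195}
    - {"translation": [0,-0.09,0],"roll": 0,"hand": 195}
    - {"translation": [0,-0.1,0],"roll": 0,"hand": 195}

```text
time_s: 25.62
tcp_pos: [0.5616, -0.1744, 0.1308]
tcp_rot: [3.044, 1.571, 1.393]
ft_force: [-0.1, 0.1, 0.6]
width: 0.235
```

```bash
python3 g.py; python3 gap.py
```

```text
t 25.62 tcp [ 0.5616 -0.1744  0.1308] toolY deg -4.59 F [-0.07  0.13  0.57] T [-0.063  0.022  0.043] w 0.2355 j [-0.32  0.52  1.78  0.    0.84 -0.24] tilt [ 0.  0. -1.]
609 door yaw rel cab deg -2.2522044
-0.06 119 -0.05778467784307167
-0.04 85 -0.05544883990675284
0 74 -0.053956742074943526
0.04 70 -0.05436396756912813
```

Emit:
play_rows:
  plan:
    - {"translation": [0,-0.02,0],"roll": 0,"hand": 195}
    - {"translation": [0,-0.04,0],"roll": 0,"hand": 195}
    - {"translation": [0,-0.06,0],"roll": 0,"hand": 195}
    - {"translation": [0,-0.08,0],"roll": 0,"hand": 195}
    - {"translation": [0,-0.1,0],"roll": 0,"hand": 195}
    - {"translation": [0,-0.12,0],"roll": 0,"hand": 195}
    - {"translation": [0,-0.14,0],"roll": 0,"hand": 195}
    - {"translation": [0,-0.16,0],"roll": 0,"hand": 195}
    - {"translation": [0,-0.18,0],"roll": 0,"hand": 195}
    - {"translation": [0,-0.2,0],"roll": 0,"hand": 195}

```text
time_s: 26.5
tcp_pos: [0.5596, -0.1743, 0.1308]
tcp_rot: [1.402, 1.571, -0.249]
ft_force: [0.9, 0.3, 0.2]
width: 0.236
```

```bash
python3 g.py; python3 gap.py; python3 - <<'E'
from h import *
s=cam("side")
crop(s,300,190,360,270,8,"pics/s17.png")
E
```

```text
t 26.50 tcp [ 0.5596 -0.1743  0.1308] toolY deg -4.58 F [0.93 0.33 0.22] T [-0.023 -0.054 -0.023] w 0.2361 j [-0.32  0.51  1.79  0.    0.84 -0.24] tilt [ 0. -0. -1.]
579 door yaw rel cab deg -3.125724
-0.06 113 -0.06040374397846326
-0.04 72 -0.05777852610574498
0 77 -0.055512748613584004
0.04 77 -0.054751860993395345
```

View pics/s17.png

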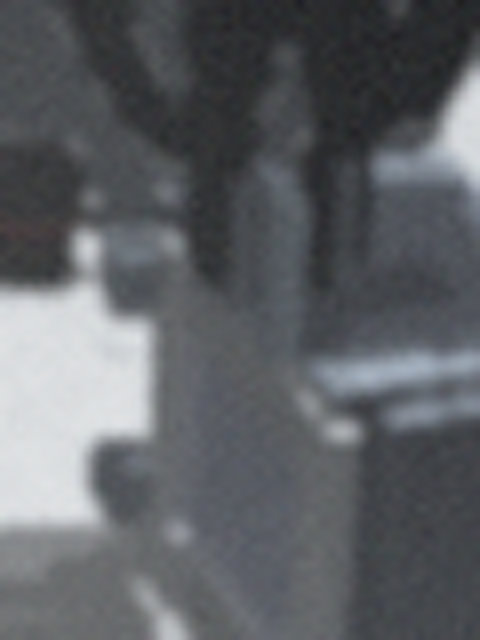

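Emit:
play_rows:
  plan:
    - {"translation": [0,-0.02,0],"roll": 0,"hand": 195}
    - {"translation": [0,-0.04,0],"roll": 0,"hand": 195}
    - {"translation": [0,-0.06,0],"roll": 0,"hand": 195}
    - {"translation": [0,-0.08,0],"roll": 0,"hand": 195}
    - {"translation": [0,-0.1,0],"roll": 0,"hand": 195}
    - {"translation": [0,-0.12,0],"roll": 0,"hand": 195}
    - {"translation": [0,-0.14,0],"roll": 0,"hand": 195}
    - {"translation": [0,-0.16,0],"roll": 0,"hand": 195}
    - {"translation": [0,-0.18,0],"roll": 0,"hand": 195}
    - {"translation": [0,-0.2,0],"roll": 0,"hand": 195}

```text
time_s: 27.43
tcp_pos: [0.5576, -0.1741, 0.1308]
tcp_rot: [1.283, 1.571, -0.368]
ft_force: [-0.4, -0.1, 0.8]
width: 0.237
```

```bash
python3 g.py; python3 gap.py
```

```text
t 27.43 tcp [ 0.5576 -0.1741  0.1308] toolY deg -4.58 F [-0.38 -0.12  0.8 ] T [ 0.008 -0.047 -0.011] w 0.2366 j [-0.32  0.51  1.79 -0.    0.84 -0.24] tilt [ 1.e-04 -0.e+00 -1.e+00]
581 door yaw rel cab deg -3.4627392
-0.06 114 -0.06053795775089725
-0.04 75 -0.05784297926989041
0 80 -0.05568762024012487
0.04 79 -0.05513675773933845
```

Emit:
play_rows:
  plan:
    - {"translation": [0,0,0],"roll": 0,"hand": 190}
    - {"translation": [-0.2,0,0],"roll": 0,"hand": 185}
    - {"translation": [-0.6,0,0],"roll": 0,"hand": 185}
    - {"translation": [-1.2,0,0],"roll": 0,"hand": 185}
    - {"translation": [-2.0,0,0],"roll": 0,"hand": 185}
    - {"translation": [-3.0,0,0],"roll": 0,"hand": 185}
    - {"translation": [-4.0,0,0],"roll": 0,"hand": 185}
    - {"translation": [-5.5,0,0],"roll": 0,"hand": 185}
    - {"translation": [-7.0,0,0],"roll": 0,"hand": 185}
    - {"translation": [-8.0,0,0],"roll": 0,"hand": 185}

```text
time_s: 28.32
tcp_pos: [0.5583, -0.1743, 0.2133]
tcp_rot: [1.324, 1.568, -0.327]
ft_force: [0.1, -0.7, 0.7]
width: 0.276
```

```bash
python3 g.py .42 .12 .26 -4.6; python3 gap.py; python3 - <<'E'
from h import *
s=cam("side")
crop(s,270,180,380,280,6,"pics/s18.png")
E
```

```text
t 28.32 tcp [ 0.5583 -0.1743  0.2133] toolY deg -4.58 F [ 0.13 -0.69  0.72] T [0.007 0.001 0.032] w 0.2757 j [-0.32  0.4   1.75 -0.    1.   -0.24] tilt [ 2.4e-03 -8.0e-04 -1.0e+00]
cm [ -4.73 -16.12 -28.23] roll 0.0003
575 door yaw rel cab deg -3.3785913
-0.06 111 -0.0604731397437805
-0.04 84 -0.057929863005086166
0 72 -0.05546694740780919
0.04 72 -0.05479235548821376
```

View pics/s18.png

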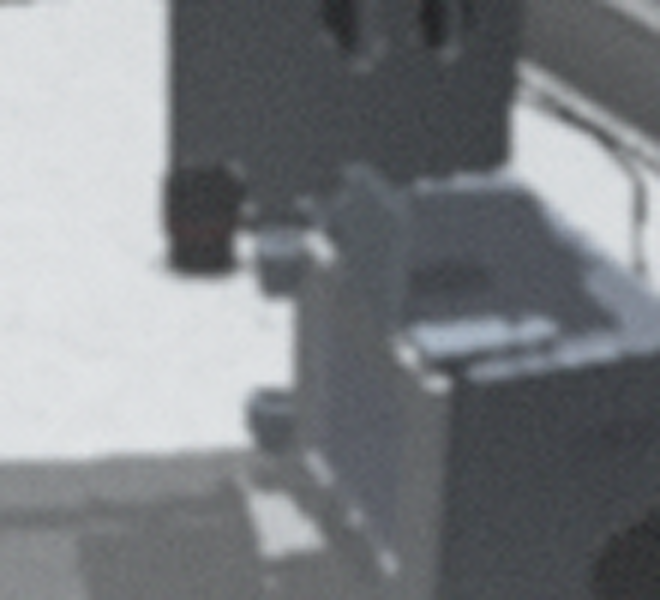

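Emit:
play_rows:
  plan:
    - {"translation": [-1.5,0,0],"roll": 0,"hand": 185}
    - {"translation": [-3.0,-0.5,-0.5],"roll": 0,"hand": 185}
    - {"translation": [-4.5,-2,-2],"roll": 0,"hand": 185}
    - {"translation": [-4.7,-4,-5],"roll": 0,"hand": 185}
    - {"translation": [-4.7,-6,-8],"roll": 0,"hand": 185}
    - {"translation": [-4.7,-8,-12],"roll": 0,"hand": 185}
    - {"translation": [-4.7,-10,-16],"roll": 0,"hand": 185}
    - {"translation": [-4.7,-12,-20],"roll": 0,"hand": 185}
    - {"translation": [-4.7,-14,-24],"roll": 0,"hand": 185}
    - {"translation": [-4.7,-16,-28],"roll": 0,"hand": 185}

```text
time_s: 29.25
tcp_pos: [0.4247, 0.105, 0.2575]
tcp_rot: [-1.319, 1.57, -2.971]
ft_force: [0.7, 0.2, 0.4]
width: 0.272
```

```bash
python3 g.py; python3 gap.py; python3 - <<'E'
from h import *
t=cam("top")
crop(t,300,140,430,270,5,"pics/t19.png"); cv2.imwrite("pics/t19f.png",t["color"][:,:,::-1])
w=cloud(t).reshape(-1,3);w=w[~np.isnan(w).any(1)]
a=np.radians(-4.4);R=np.array([[np.cos(a),-np.sin(a),0],[np.sin(a),np.cos(a),0],[0,0,1]])
q=(w-np.array([.6089,-.1682,0]))@R
for y in(-.065,-.05,-.03,-.01,.01,.03,.045):
    m=(abs(q[:,1]-y)<.008)&(q[:,0]>-.08)&(q[:,0]<-.04)&(q[:,2]>.1)&(q[:,2]<.117);z=q[m]
    m2=(abs(q[:,1]-y)<.008)&(q[:,0]>-.08)&(q[:,0]<-.03)&(q[:,2]>.125);z2=q[m2]
    print(y,len(z),np.percentile(z[:,0],[2,50]) if len(z) else "", "tab",np.percentile(z2[:,0],[2,50,98]) if len(z2)>2 else "")
for nm,a in (("can",(.44,-.30)),("dish",(.387,-.166))):
    p=w[(np.hypot(w[:,0]-a[0],w[:,1]-a[1])<.05)&(w[:,2]>.008)&(w[:,2]<.1)]; print(nm,cv2.minAreaRect((p[:,:2]*1000).astype(np.float32))[:2])
E
```

```text
t 29.25 tcp [0.4247 0.105  0.2575] toolY deg -4.62 F [0.73 0.17 0.37] T [-0.08  -0.03  -0.047] w 0.2717 j [0.22 0.12 2.01 0.   1.01 0.3 ] tilt [-3.e-04 -1.e-04 -1.e+00]
573 door yaw rel cab deg -3.4218743
-0.06 108 -0.06061686855937122
-0.04 74 -0.0580069493891604
0 76 -0.05557849956197447
0.04 73 -0.054824929970998
-0.065 20 [-0.05997647 -0.05723229] tab 
-0.05 32 [-0.0593395  -0.05528338] tab 
-0.03 20 [-0.05802478 -0.05678543] tab [-0.05720918 -0.0560538  -0.05044274]
-0.01 14 [-0.05714591 -0.05610705] tab [-0.05666575 -0.05479649 -0.04731529]
0.01 29 [-0.05591342 -0.05368068] tab [-0.05542609 -0.05340266 -0.04650337]
0.03 45 [-0.05423216 -0.0489908 ] tab 
0.045 48 [-0.05403298 -0.04829616] tab 
can ((445.4653015136719, -299.923828125), (31.78938865661621, 32.0562629699707))
dish ((386.8553771972656, -166.0979461669922), (58.67079544067383, 59.16221237182617))
```

View pics/t19.png

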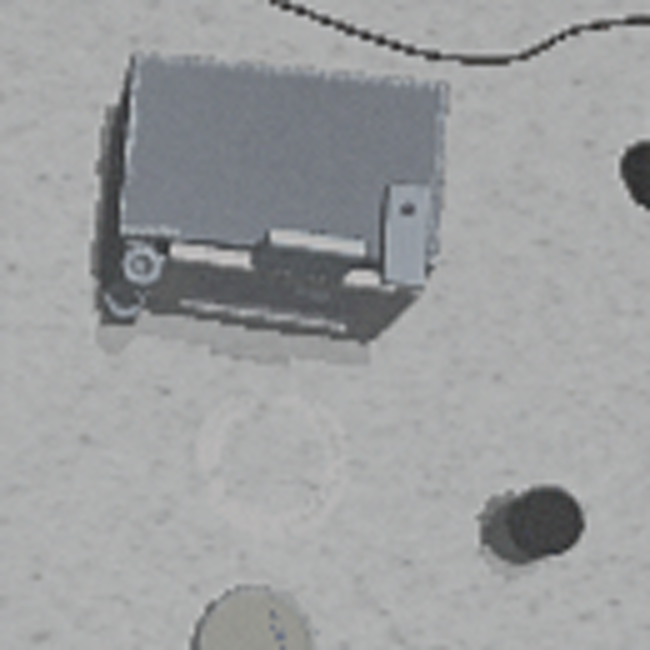

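View pics/t19f.png

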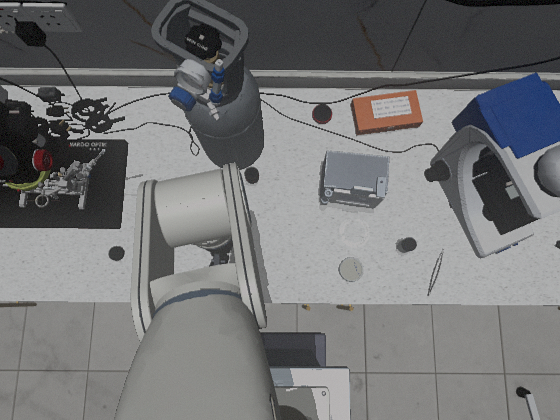

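```bash
python3 - <<'E'
from h import *
t=cam("top");w=cloud(t).reshape(-1,3);w=w[~np.isnan(w).any(1)]
a=np.radians(-4.4);R=np.array([[np.cos(a),-np.sin(a),0],[np.sin(a),np.cos(a),0],[0,0,1]])
q=(w-np.array([.6089,-.1682,0]))@R
m=(q[:,0]>-.07)&(q[:,0]<-.047)&(q[:,1]>.052)&(q[:,1]<.08)&(q[:,2]>.09)&(q[:,2]<.115);p=q[m]
print(len(p),np.median(p[:,2]),p.mean(0),p.min(0),p.max(0))
print(workorder.job_done())
E
```

```text
63 0.10274676240994104 [-0.05631931  0.06292824  0.10201406] [-0.0652011   0.05256953  0.09023966] [-0.04750027  0.07183594  0.10782718]
the job is handed in; nothing more can be done
None
```

The door is hung back on both pins, swung shut under the tongue and let go, and the job is handed in at about 29 s of the 67 s allowed.

I took the door from the stand by its tab and brought it in open by about 85°. It went down over both pins without snagging. The seat showed as about 9 N of downward load, 26 mm below the approach height, which matches the seat height I expected. I then opened the jaws to about 20 mm and swung the door shut with the tab loose between them. The push was eased off slowly before lifting clear.

Last checks:
- **Seating:** the top of the upper knuckle reads 102.7 mm, where 104 mm is fully seated. Its centre is at (-56.3, 62.9) mm in the locker's frame, where the nominal pin axis is (-57, 64).
- **Shut position:** the door did not stay pressed fully shut. It springs back about 5 mm even when eased off slowly. Both cameras put its free edge about 7 mm in front of the locker's front, against the 13 mm allowed, with the door about 3.4° ajar and still.
- **Other things on the bench:** the can and dish measured within about 1 mm of where they started. The eyepiece looks unmoved in the last top picture, but I did not measure it again.
- **Camera disagreement:** the two cameras differed by 2 to 4 mm in absolute position. I aligned the door to the pins within the side camera and used the top camera as a rough check.

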